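# Comb the rack sticks square against the stop

## Robot

A 6-joint arm with a two-finger parallel gripper is mounted at the origin on the work surface. World frame = base frame: x ahead of the robot, y to its left, z up, the work surface at z = 0. Lengths are in m, angles in rad, forces in N, time in s.
With the tool pointing down it reaches from about 0.375 to 0.975 m from the base axis. Payload 3.8 kg.
Tool frame: the origin (TCP) lies on the centre line of the jaws, within the pads' length; the fingertips stand 22 mm ahead of it and the grasp point (between the pads) lies 3 mm ahead of it; x points along the fingers, y is the direction in which the jaws open and shut, and the axes are right-handed (so a half turn about x gives the same grasp; the last joint's range is limited). The gripper opens to 85 mm and grips with 20 to 120 N. Pads are 22 mm wide; open, the fingers measure 114 mm over their backs; the gripper's body (76 mm by 85 mm) begins 54 mm behind the grasp point. The pads swing forward as they close: fully open they stand 13 mm farther back than shut.
Start: joints at [-1.145, 0.264, 1.604, -0, 1.274, -0.037], TCP at [0.301, -0.604, 0.253] pointing down, gripper open.
Joint ranges: [-2.63, 2.63], [-0.94, 2.18], [0.31, 2.57], [-1.31, 4.45], [0, 2.66], [-2.55, 2.55]. Speed limits (rad/s): [2.57, 2.57, 3.14, 3.14, 3.14, 3.14].

## Interface

Orientations are given as a rotation vector (axis times angle).
In Python, from workcell import monitor, eyes, finish_job gives the robot as it stands. The module is installed in compiled form; this text tells all that it offers.
- The arm moves only by the tool play_rows, never from a script. Its argument "deltas" is a list of rows, each an object of numbers: "wx", "wy", "wz": the turn, a rotation vector about the world's x, y, z in degrees; "x", "y", "z": the shift along the world's x, y, z in mm; "fingers": the closure, from -1 (fully open) to 1 (shut), so that 0 is half open. A call has 1 to 20 rows; each row is the pose to reach, as a shift and turn from the pose commanded when the call began; what a row does not reach only later rows make up. A row lasts 1/8 s, in which the tool goes at most 62.5 mm and 10.7 degrees, less where a joint would pass 70% of its speed; a pose out of reach is approached as far as the arm can. A call with a gripper value outside its range is refused whole. The fingers move at their own pace and stop on an object; "grip_force" is the grip in N (left out, the last holds). Time passes only in rows, so rows that repeat a pose let the fingers close. It gives the time, the measured TCP pose, the force and the opening at its end, in the units of the state.
- monitor.read_state(): the state, without advancing time (a new reading comes with each control period).
- eyes.read_camera(name): name is "scene" or "side" or "wrist"; returns a dict with "frame" (480x640x3 uint8, red, green, blue), "depth" (480x640 float32, m along the optical axis (not along the pixel's ray), 0 where there is no reading), "K" (3x3 intrinsics, pixels), "view" (4x4, takes a point from world to camera coordinates); the wrist camera has in their place "tool_from_camera" (4x4, takes a point from camera to tool coordinates, whose origin is the TCP and whose axes are the tool frame's). Camera axes: x right, y down, z forward; pixel columns grow to the right and rows downward; lengths in m; the calibration is good to about 2 mm. A picture is of the moment at which its call begins: read the wrist's pose just before it.
- finish_job(): hands the job in, once; it reports no verdict.
The state is a dict: "time": time; "q": joint angles; "joint_vel": joint speeds; "joint_torque": joint torques, N m; "tool_pos": TCP position; "tcp_rot": TCP orientation; "wrist_force": force on the tool from outside, world axes, zero at the start; "torque": the same for the moment, N m; "width": opening from 0.0 (shut) to 1.0 (fully open).
Only numpy, scipy, OpenCV 4.12 (cv2) and the standard library are available. Lean on these libraries where they do the work, as an engineer would, in place of code of your own. Each camera call takes 0.05 s, during which the arm holds its last target.

## Task

Take the rake from its cradle and, with the rake alone (no fingers on the sticks), comb the four scattered sticks in the tray down to the stop, so that they lie flat and parallel to it, side by side without gaps, and hold them squeezed against its yellow facing with about 6 to 8 N for a second. The stop is only held by friction: feel for the contact and do not shift it, nor press the rake hard into the tray. Then back the rake off, hang it upright in its cradle again and let go, leaving everything else on the bench where it is.

Things in the scene. Friction and masses are not known exactly. Their poses are not given: they have to be found in the camera images.
- tray: fixed plywood tray with grey floor, 340 mm long (its x), 170 mm wide (its y). Origin on the bench under its centre. Floor 10 mm above the origin; side walls and near end wall 26 mm high (from the bench), 10 mm thick, 150 mm clear between the side walls; far (+x) end open. The stop is near its -x end; the sticks lie between the stop and x = +132 mm.
- stop: red stop bar (146 mm wide, 18 high) across the tray's near end; a yellow facing bar (10 mm thick, as wide and high) stands in front of it on pins. Origin on the tray floor at the red bar's +x face, axes as the tray's. The facing's face is 10 to 26 mm further +x, set differently each time, not measured; it is rigid. Bar and facing together slide to -x if shoved over about 12 N.
- rake_grip (a point): centre of the rake's upright blue grip block (26 mm thick in x, 60 in y, 44 tall; take it from above, closing along x). Wooden head bar (22 mm in x, 170 in y) 22 to 40 mm below this point; one row of 7 steel tines (6 mm thick, 18 mm apart along y, at x = 0), tips 70 mm below. x across the row, z up. 0.22 kg. Starts upright in the cradle.
- cradle: fixed dark wooden cradle of the rake, base 60 mm (x) by 180 mm (y). Origin on the bench under its centre. Two posts at y = +-77 mm with open-topped notches 30 mm wide in x (notch floor 42 mm, prong tops 58 mm above the bench). The ends of the rake's head bar rest in the notches, tines between the posts, grip centre then 82 mm above the origin.
- stick1_mid (a point): centre of a square wooden stick, 14 x 14 mm and 110 mm long, about 25 g, lying flat on the tray floor (its length is its y axis); number 1 of 4 counted from the stop.
- stick2_mid (a point): centre of a square wooden stick, 14 x 14 mm and 110 mm long, about 25 g, lying flat on the tray floor (its length is its y axis); number 2 of 4 counted from the stop.
- stick3_mid (a point): centre of a square wooden stick, 14 x 14 mm and 110 mm long, about 25 g, lying flat on the tray floor (its length is its y axis); number 3 of 4 counted from the stop.
- stick4_mid (a point): centre of a square wooden stick, 14 x 14 mm and 110 mm long, about 25 g, lying flat on the tray floor (its length is its y axis); number 4 of 4 counted from the stop.
- jar_a: the large closed glass jar (80 mm wide, 125 mm tall, brass lid) at the back; a bystander to leave alone. Origin at its underside.
- jar_b: the small closed glass jar (68 mm wide, 95 mm tall, brass lid) at the back; a bystander to leave alone. Origin at its underside.
- jar_band: a brass jar band (ring 70 mm across, 14 mm tall) lying between the tray and the cradle, on their far side; a bystander to leave alone. Origin at its underside.
- offcut: a plywood offcut (70 x 35 x 20 mm) lying between the tray and the cradle, on their near side; a bystander to leave alone. Origin at its underside.
- wine_green: an upright green wine bottle (74 mm wide, 230 mm tall) at the back left; a bystander to leave alone. Origin at its underside.
- mallet: a hammer lying on the right, about 300 mm long; a bystander to leave alone. Origin at its underside.
- tin_mug: a white mug (76 mm wide, 80 mm tall) at the back right; a bystander to leave alone. Origin at its underside.
Things that resemble listed ones, but are neither listed nor needed, are in the scene too. What is shaped like the part that bears stick2_mid but purple is not meant.

How it is judged:
On the way, in this order (a step that is already met when the one before it is completed fails the run):
1. the rake is lifted out of its cradle (grip more than 120 mm above the bench) (z of rake_grip in the frame of cradle above 0.12 m), for 0.1 s.
2. all four sticks lie parallel and close against the stop, and the rake presses the pack on the stop with at least 4 N for 0.4 s (x of stick1_mid in the frame of stop between 0.01 and 0.081 m and angle between the y axis of each of stick1_mid, stick2_mid, stick3_mid, stick4_mid and the y axis of stop, either way round below 0.07 rad and z of each of stick1_mid, stick2_mid, stick3_mid, stick4_mid in the frame of stop below 0.011 m and x of stick2_mid in the frame of stop between 0.01 and 0.081 m and x of stick3_mid in the frame of stop between 0.01 and 0.081 m and x of stick4_mid in the frame of stop between 0.01 and 0.081 m and x of stick2_mid in the frame of stick1_mid between -0.048 and 0.048 m and x of stick3_mid in the frame of stick1_mid between -0.048 and 0.048 m and x of stick3_mid in the frame of stick2_mid between -0.048 and 0.048 m and x of stick4_mid in the frame of stick1_mid between -0.048 and 0.048 m and x of stick4_mid in the frame of stick2_mid between -0.048 and 0.048 m and x of stick4_mid in the frame of stick3_mid between -0.048 and 0.048 m and contact force between stop and anything else above 4 N and (contact force between rake and stick1 above 3 N or contact force between rake and stick2 above 3 N or contact force between rake and stick3 above 3 N or contact force between rake and stick4 above 3 N)), for 0.4 s.
At the end, for the whole second after the job is handed in: Sticks flat, within 0.07 rad of parallel to the stop, no two centres over 48 mm apart across the pack (42 if gapless), all within 81 mm of the red bar; rake released, at rest in its cradle: grip within 15 mm of its axis, 76-88 mm above the bench, upright within 0.12 rad, along it within 0.15 rad (x of stick1_mid in the frame of stop between 0.01 and 0.081 m and angle between the y axis of each of stick1_mid, stick2_mid, stick3_mid, stick4_mid and the y axis of stop, either way round below 0.07 rad and z of each of stick1_mid, stick2_mid, stick3_mid, stick4_mid in the frame of stop below 0.011 m and x of stick2_mid in the frame of stop between 0.01 and 0.081 m and x of stick3_mid in the frame of stop between 0.01 and 0.081 m and x of stick4_mid in the frame of stop between 0.01 and 0.081 m and x of stick2_mid in the frame of stick1_mid between -0.048 and 0.048 m and x of stick3_mid in the frame of stick1_mid between -0.048 and 0.048 m and x of stick3_mid in the frame of stick2_mid between -0.048 and 0.048 m and x of stick4_mid in the frame of stick1_mid between -0.048 and 0.048 m and x of stick4_mid in the frame of stick2_mid between -0.048 and 0.048 m and x of stick4_mid in the frame of stick3_mid between -0.048 and 0.048 m and horizontal distance between rake_grip and cradle below 0.015 m and z of rake_grip in the frame of cradle between 0.076 and 0.088 m and angle between rake_grip's own z axis and vertical below 0.12 rad and angle between the y axis of rake_grip and the y axis of cradle, either way round below 0.15 rad and linear speed of each of rake, stick1, stick2, stick3, stick4 below 0.02 m/s and contact force between the fingers and anything else below 0.1 N); the robot touches nothing.
It fails at once if the stop is shifted more than 2.5 mm (distance of stop from where it was at the start of the episode above 0.0025 m).
It fails at once if the fingers touch a stick (contact force between the fingers and stick1 above 0.5 N or contact force between the fingers and stick2 above 0.5 N or contact force between the fingers and stick3 above 0.5 N or contact force between the fingers and stick4 above 0.5 N).
It fails at once if the rake presses on the tray with more than 15 N (contact force between rake and tray above 15 N).
It fails at once if a bystander is moved more than 30 mm (distance of any of jar_a, jar_b, jar_band, offcut, wine_green, mallet, tin_mug from where it was at the start of the episode above 0.03 m).
It also fails if it takes over 66 s, if anything falls off the work surface, if the arm or the gripper's body presses on something with over 40 N, if the wrist force passes 120 N, or if a joint passes its speed limit or range.

## Working session

There is one attempt and no reset: what is moved stays moved. The work goes in short steps, Python scripts to look and compute and a tool call to move; the robot and the scene stay as the last step left them, time stands still between calls to the robot, and variables do not carry over. Pictures are saved under pics/ and viewed, and the job is handed in when it is done.

Besides the shell and the picture viewer there is one more tool, called after "Call:" as name([rows], argument=value, ...), one row to a line, values as JSON. play_rows: Moves the arm, as the interface text tells. Its arguments: {"type":"object","properties":{"deltas":{"type":"array"},"grip_force":{"type":"number"}},"required":["deltas"]}

```bash
mkdir -p pics; cat > h.py <<'E'
import numpy as np, cv2
from workcell import monitor, eyes
from scipy.spatial.transform import Rotation as R
def cap(name,fn=None):
    st=monitor.read_state(); c=eyes.read_camera(name)
    if name=="wrist":
        T=np.eye(4);T[:3,:3]=R.from_rotvec(st["tcp_rot"]).as_matrix();T[:3,3]=st["tool_pos"]
        W=T@np.array(c["tool_from_camera"])
    else: W=np.linalg.inv(np.array(c["view"]))
    c["W"]=W
    if fn: cv2.imwrite(fn,c["frame"][:,:,::-1])
    np.savez("last_%s.npz"%name,frame=c["frame"],depth=c["depth"],K=c["K"],W=W)
    return c
def ld(name): return dict(np.load("last_%s.npz"%name))
def px(c,u,v,z=None):
    """world pt of pixel; from depth (median 3x3) or on plane z"""
    K=c["K"];W=c["W"];r=np.array([(u-K[0,2])/K[0,0],(v-K[1,2])/K[1,1],1.])
    if z is None:
        u0,v0=int(round(u)),int(round(v));d=np.median(c["depth"][v0-1:v0+2,u0-1:u0+2]);return (W@np.r_[r*d,1])[:3]
    d=W[:3,:3]@r;o=W[:3,3];return o+d*(z-o[2])/d[2]
def proj(c,p):
    q=np.linalg.inv(c["W"])@np.r_[p,1];q=c["K"]@q[:3];return q[:2]/q[2]
E
python3 - <<'E'
from h import *
for n in("scene","side","wrist"): cap(n,f"pics/{n}0.png")
s=monitor.read_state();print(s)
E
```

```text
{'time': 0.15, 'q': array([-1.14491352e+00,  2.64601890e-01,  1.60507057e+00, -1.29730937e-05,
        1.27371182e+00, -3.68631542e-02]), 'joint_vel': array([ 0.00075229, -0.00345664, -0.00378613,  0.00029187, -0.00033626,
       -0.0014772 ]), 'joint_torque': array([ 3.72068971e-04, -5.15905380e+01, -3.67960525e+01, -1.18083949e-04,
        7.97587592e-03,  1.21126821e-06]), 'tool_pos': array([ 0.30112006, -0.60351329,  0.25222777]), 'tcp_rot': array([ 1.96435388,  0.46464709, -1.96507744]), 'wrist_force': array([ 0.0532942 ,  0.02120904, -0.2371609 ]), 'torque': array([ 0.04841519, -0.03885105,  0.02579101]), 'width': 0.9998806195283354}
```

View pics/scene0.png

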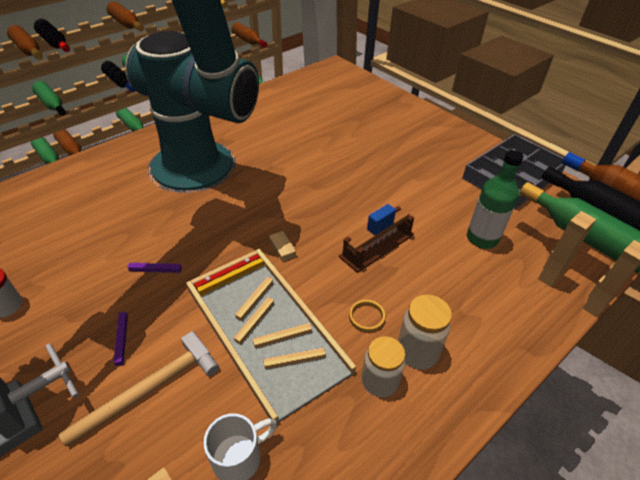

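View pics/side0.png

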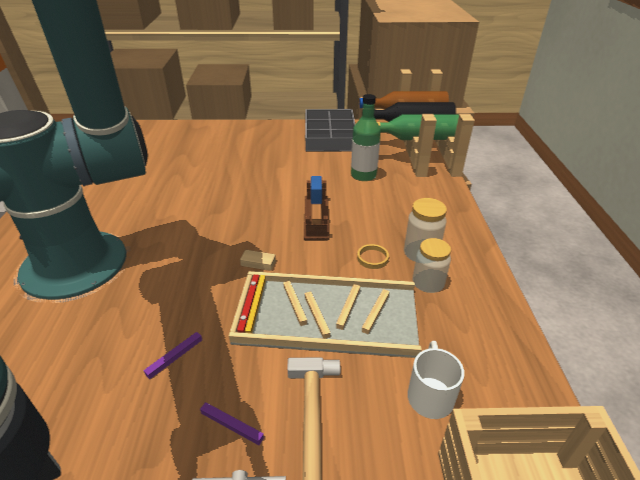

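View pics/wrist0.png

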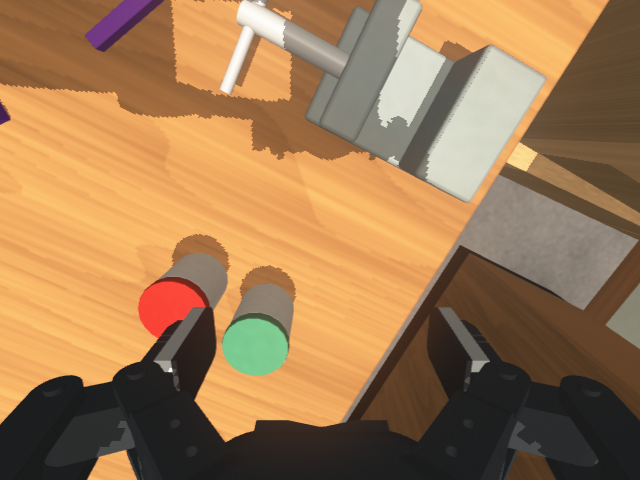

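Scene: tray at (270,330) with the red/yellow stop near (228,270) and four wooden sticks. The cradle and blue grip are at (380,235). The purple sticks at (155,268) and (121,338) lie outside the tray and are decoys. I'll enlarge to measure.

```bash
python3 - <<'E'
from h import *
a=ld("scene");
cv2.imwrite("pics/sc_tray.png",cv2.resize(a["frame"][240:430,180:365,::-1],None,fx=3.1,fy=3.1,interpolation=cv2.INTER_CUBIC))
cv2.imwrite("pics/sc_cr.png",cv2.resize(a["frame"][195:275,330:425,::-1],None,fx=7,fy=7,interpolation=cv2.INTER_CUBIC))
b=ld("side")
cv2.imwrite("pics/si_tray.png",cv2.resize(b["frame"][262:360,225:425,::-1],None,fx=4,fy=4,interpolation=cv2.INTER_CUBIC))
cv2.imwrite("pics/si_cr.png",cv2.resize(b["frame"][170:245,290:345,::-1],None,fx=7,fy=7,interpolation=cv2.INTER_CUBIC))
for n,c in(("sc",a),("si",b)): print(n,c["W"].round(3).tolist(),c["K"][0])
E
```

```text
sc [[0.651, 0.557, -0.515, 0.982], [0.759, -0.466, 0.455, -0.425], [0.013, -0.687, -0.727, 0.76], [0.0, 0.0, 0.0, 1.0]] [468.26745182   0.         313.62164967]
si [[1.0, -0.01, 0.026, 0.516], [-0.026, -0.62, 0.784, -0.753], [0.008, -0.784, -0.62, 0.665], [0.0, 0.0, 0.0, 1.0]] [454.49770786   0.         323.09403653]
```

View pics/sc_tray.png

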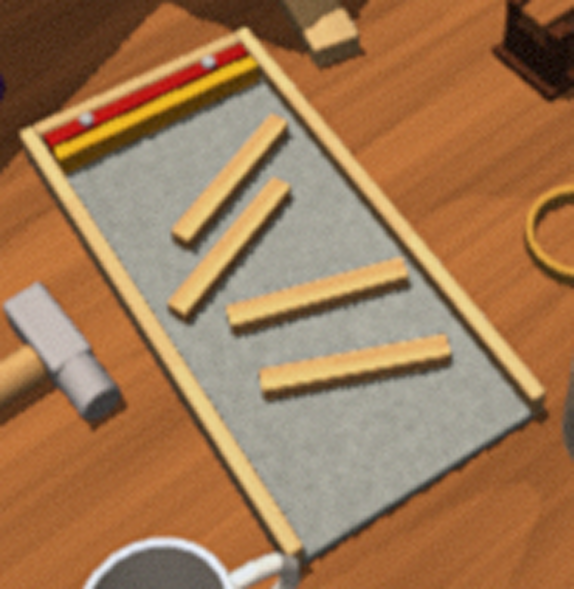

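View pics/sc_cr.png

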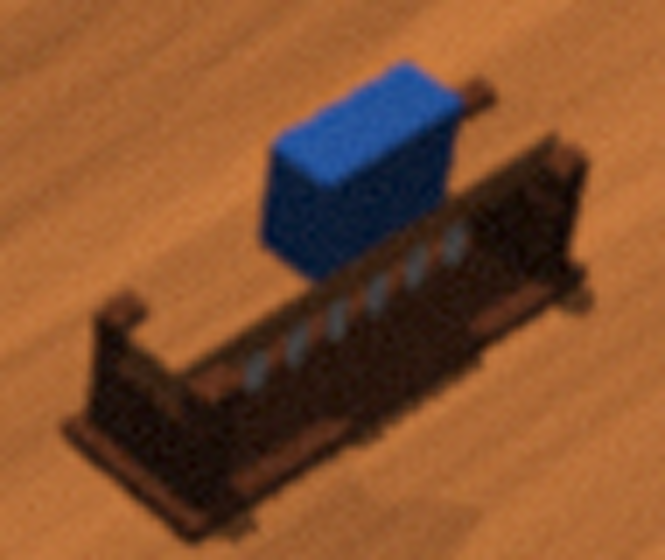

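View pics/si_tray.png

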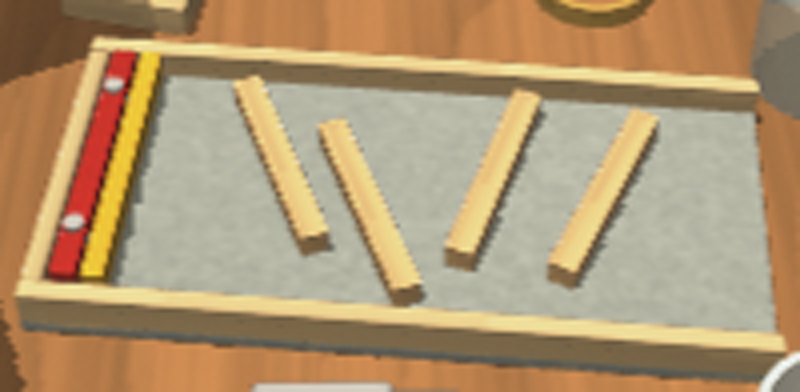

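View pics/si_cr.png

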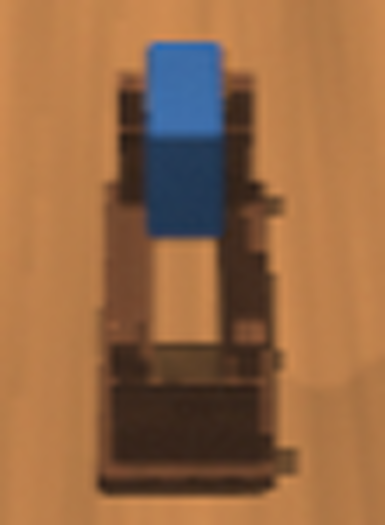

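```bash
python3 - <<'E'
from h import *
a=ld("scene");b=ld("side")
def P(c,pts,o,s,z):
    return np.array([px(c,o[0]+(u+.5)/s-.5,o[1]+(v+.5)/s-.5,z) for u,v in pts])
g=P(a,[(275,148),(405,65),(465,103),(330,185)],(330,195),7,.104);print("grip sc",g.round(4).tolist(),g.mean(0))
g=P(b,[(147,42),(222,42),(222,136),(147,136)],(290,170),7,.104);print("grip si",g.round(4).tolist(),g.mean(0))
g=P(a,[(65,428),(195,540),(585,272)],(330,195),7,.003);print("crbase sc",g.round(4).tolist())
t=P(a,[(22,132),(245,30),(543,393),(300,550)],(180,240),3.1,.026);print("tray sc",t.round(4).tolist())
t2=P(b,[(18,288),(95,40),(757,87),(785,345)],(225,262),4,.026);print("tray si",t2.round(4).tolist())
for T in(t,t2):
    d=(T[3]-T[0]+T[2]-T[1])/2; print("len",np.linalg.norm(T[3]-T[0]),np.linalg.norm(T[2]-T[1]),"wid",np.linalg.norm(T[1]-T[0]),np.linalg.norm(T[3]-T[2]),"yaw",np.degrees(np.arctan2(d[1],d[0])),"ctr",T.mean(0))
# yellow face top edge z=.028 and depth check
y=P(b,[(107,276),(162,55)],(225,262),4,.028);print("yel",y)
y=P(a,[(58,155),(260,66)],(180,240),3.1,.028);print("yel sc",y)
st=[[(240,80),(305,240)],[(325,122),(400,290)],[(525,95),(455,250)],[(645,113),(560,267)]]
for s in st:
    q=P(b,s,(225,262),4,.024);print("stick",q.round(3).tolist(),np.linalg.norm(q[0]-q[1]))
print(px(b,317,180),px(a,381,216))
E
```

```text
grip sc [[0.5214, 0.133, 0.104], [0.5205, 0.1898, 0.104], [0.5439, 0.191, 0.104], [0.5429, 0.134, 0.104]] [0.53218309 0.16195453 0.104     ]
grip si [[0.5152, 0.1867, 0.104], [0.5408, 0.1864, 0.104], [0.5394, 0.1271, 0.104], [0.515, 0.1274, 0.104]] [0.52760719 0.15688731 0.104     ]
crbase sc [[0.4994, 0.0761, 0.003], [0.5586, 0.0751, 0.003], [0.5582, 0.2545, 0.003]]
tray sc [[0.3708, -0.2226, 0.026], [0.3899, -0.0586, 0.026], [0.7241, -0.0954, 0.026], [0.7077, -0.2547, 0.026]]
tray si [[0.3679, -0.2237, 0.026], [0.3855, -0.0627, 0.026], [0.7201, -0.1032, 0.026], [0.7032, -0.2616, 0.026]]
len 0.33838955091996875 0.33623283668730175 wid 0.16509647323034837 0.16011908025712412 yaw -5.870942850838084 ctr [ 0.5480952  -0.15780961  0.026     ]
len 0.3374069985974498 0.3370345651158449 wid 0.1619572402736354 0.15931017013352827 yaw -6.669209984577733 ctr [ 0.54420081 -0.16278537  0.026     ]
yel [[ 0.40706457 -0.21934878  0.028     ]
 [ 0.42104052 -0.07664192  0.028     ]]
yel sc [[ 0.40370979 -0.21522134  0.028     ]
 [ 0.424968   -0.07146472  0.028     ]]
stick [[0.461, -0.091, 0.024], [0.495, -0.197, 0.024]] 0.11068039258495803
stick [[0.504, -0.122, 0.024], [0.538, -0.227, 0.024]] 0.11025678893301824
stick [[0.604, -0.105, 0.024], [0.563, -0.204, 0.024]] 0.10715828211791152
stick [[0.662, -0.118, 0.024], [0.61, -0.215, 0.024]] 0.10944223803979279
[0.53028875 0.16838476 0.10276866] [0.53820184 0.15157012 0.10414591]
```

```bash
python3 - <<'E'
from h import *
s=monitor.read_state();M=R.from_rotvec(s["tcp_rot"]).as_matrix();print(M.round(3));w=ld("wrist")
T=np.eye(4);T[:3,:3]=M;T[:3,3]=s["tool_pos"];print((np.linalg.inv(T)@w["W"]).round(3),w["K"])
a=np.degrees(np.arctan2(M[1,1],M[0,1]));print("jaw yaw",a, s["q"][[0,5]])
# sticks in tray frame
y=np.radians(-6.3);Rm=np.array([[np.cos(y),np.sin(y)],[-np.sin(y),np.cos(y)]])
c=np.array([.546,-.160])
for p,q in [((.461,-.091),(.495,-.197)),((.504,-.122),(.538,-.227)),((.604,-.105),(.563,-.204)),((.662,-.118),(.61,-.215))]:
    print((Rm@(np.array(p)-c)).round(3),(Rm@(np.array(q)-c)).round(3))
E
```

```text
[[-0.001  0.446 -0.895]
 [ 0.002 -0.895 -0.446]
 [-1.    -0.002 -0.   ]]
[[-0.    -0.298  0.955 -0.12 ]
 [ 1.     0.001  0.    -0.   ]
 [-0.001  0.955  0.298 -0.074]
 [ 0.     0.     0.     1.   ]] [[364.53290273   0.         321.18328479]
 [  0.         364.53290273 242.43163029]
 [  0.           0.           1.        ]]
jaw yaw -63.486388481101464 [-1.14491352 -0.03686315]
[-0.092  0.059] [-0.047 -0.042]
[-0.046  0.033] [-0.001 -0.067]
[0.052 0.061] [ 0.022 -0.042]
[0.111 0.054] [ 0.07  -0.048]
```

Call:
play_rows([
  {"x": 30, "y": 60, "z": 40, "wz": 8},
  {"x": 65, "y": 120, "z": 70, "wz": 16},
  {"x": 100, "y": 180, "z": 98, "wz": 24},
  {"x": 130, "y": 240, "z": 98, "wz": 32},
  {"x": 160, "y": 300, "z": 98, "wz": 40},
  {"x": 190, "y": 360, "z": 98, "wz": 48},
  {"x": 215, "y": 420, "z": 98, "wz": 57},
  {"x": 230, "y": 480, "z": 98, "wz": 57},
  {"x": 239, "y": 524, "z": 98, "wz": 57},
  {"x": 239, "y": 524, "z": 98, "wz": 57},
  {"x": 239, "y": 524, "z": 98, "wz": 57},
  {"x": 239, "y": 524, "z": 98, "wz": 57},
])

```text
schema error: expected keys wx, wy, wz, x, y, z, fingers
```

```bash
python3 - <<'E'
from h import *
cap("wrist","pics/w1.png");print(monitor.read_state()["tool_pos"])
E
```

```text
[ 0.3011563  -0.60358875  0.25240439]
```

View pics/w1.png

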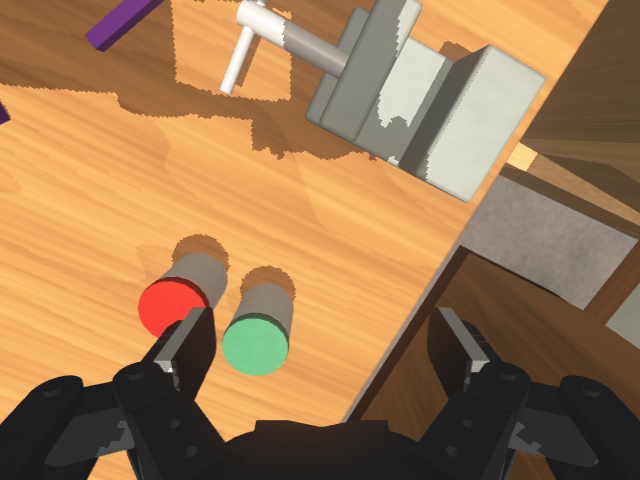

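The move was refused because every row needs all seven keys. The wrist view is unchanged: it still shows only the paint cans and the vise. I'll send it again with complete rows.

Call:
play_rows([
  {"x": 30, "y": 60, "z": 40, "wx": 0, "wy": 0, "wz": 8, "fingers": -1},
  {"x": 65, "y": 120, "z": 70, "wx": 0, "wy": 0, "wz": 16, "fingers": -1},
  {"x": 100, "y": 180, "z": 98, "wx": 0, "wy": 0, "wz": 24, "fingers": -1},
  {"x": 130, "y": 240, "z": 98, "wx": 0, "wy": 0, "wz": 32, "fingers": -1},
  {"x": 160, "y": 300, "z": 98, "wx": 0, "wy": 0, "wz": 40, "fingers": -1},
  {"x": 190, "y": 360, "z": 98, "wx": 0, "wy": 0, "wz": 48, "fingers": -1},
  {"x": 215, "y": 420, "z": 98, "wx": 0, "wy": 0, "wz": 57, "fingers": -1},
  {"x": 230, "y": 480, "z": 98, "wx": 0, "wy": 0, "wz": 57, "fingers": -1},
  {"x": 239, "y": 524, "z": 98, "wx": 0, "wy": 0, "wz": 57, "fingers": -1},
  {"x": 239, "y": 524, "z": 98, "wx": 0, "wy": 0, "wz": 57, "fingers": -1},
  {"x": 239, "y": 524, "z": 98, "wx": 0, "wy": 0, "wz": 57, "fingers": -1},
  {"x": 239, "y": 524, "z": 98, "wx": 0, "wy": 0, "wz": 57, "fingers": -1},
])

```text
time: 1.7
tool_pos: [0.5402, -0.0803, 0.3511]
tcp_rot: [1.291, 1.154, -1.292]
wrist_force: [0.4, -0.6, -0.0]
width: 1.0
```

```bash
python3 - <<'E'
from h import *
cap("wrist","pics/w2.png");print(monitor.read_state()["tool_pos"])
E
```

```text
[ 0.5401054  -0.08076487  0.35112991]
```

View pics/w2.png

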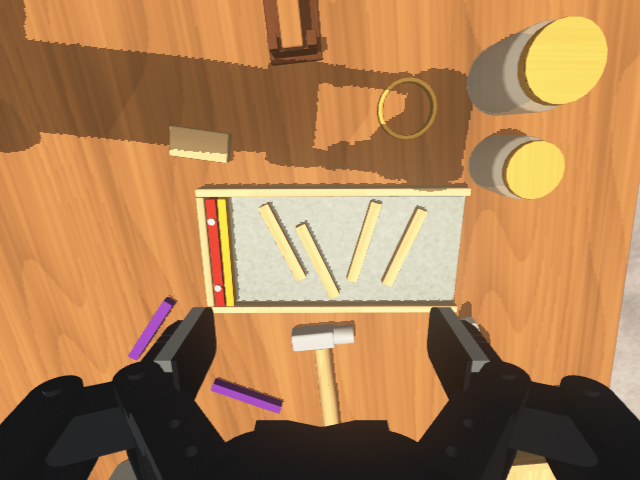

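The wrist view shows the whole tray: corners about (197,190), (470,190), (456,310) and (211,310). The yellow facing is at (225,250), the sticks at (283,242), (318,260), (365,240) and (405,247), and the cradle end at (296,55). I'll enlarge the tray.

```bash
python3 - <<'E'
from h import *
a=ld("wrist");
cv2.imwrite("pics/w2c.png",cv2.resize(a["frame"][175:325,190:350,::-1],None,fx=4,fy=4,interpolation=cv2.INTER_CUBIC))
cv2.imwrite("pics/w2d.png",cv2.resize(a["frame"][175:325,320:480,::-1],None,fx=4,fy=4,interpolation=cv2.INTER_CUBIC))
E
```

```text
(no output)
```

View pics/w2c.png

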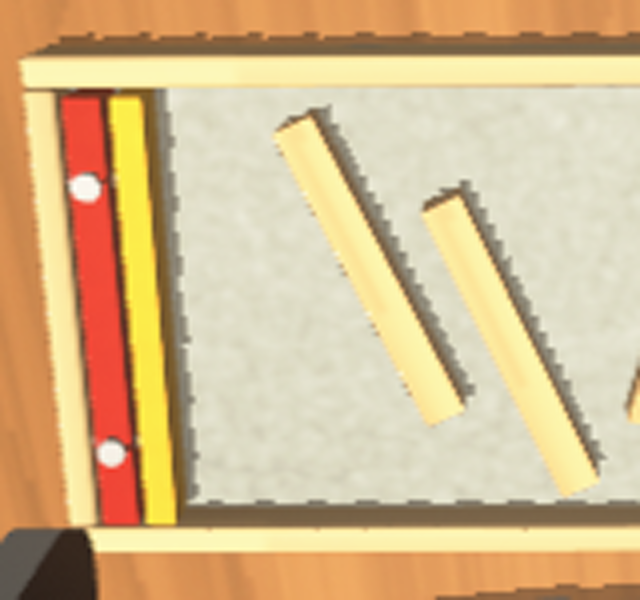

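View pics/w2d.png

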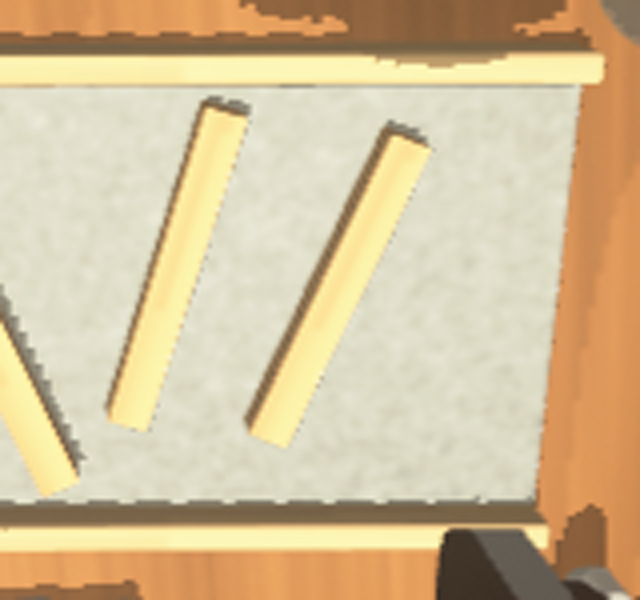

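```bash
python3 - <<'E'
from h import *
a=ld("wrist")
def P(pts,o,z): return np.array([px(a,o[0]+(u+.5)/4-.5,o[1]+(v+.5)/4-.5,z) for u,v in pts])
A=(190,175);B=(320,175)
# inner top edges of walls (z .026): upper inner visible at v=88 bottom-of-top; lower inner top edge v~525
tl=P([(20,60)],A,.026)[0]; tr=P([(604,55)],B,.026)[0]; bl=P([(92,552)],A,.026)[0]; br=P([(547,550)],B,.026)[0]
print("corners",tl.round(4),tr.round(4),bl.round(4),br.round(4))
d=tr-tl;print("len",np.linalg.norm(d),"yaw",np.degrees(np.arctan2(d[1],d[0])),"w",np.linalg.norm(tr-br))
yw=np.arctan2(d[1],d[0]);Rm=np.array([[np.cos(yw),np.sin(yw)],[-np.sin(yw),np.cos(yw)]])
c=(tl+tr)[:2]/2+Rm.T@np.array([0,-.085]);print("centre",c,"yaw",np.degrees(yw)); c2=np.mean([tl,tr,br],0)
f=lambda p:(Rm@(p[:2]-c)).round(4)
print("br,bl",f(br),f(bl))
for n,q in(("yel",P([(143,98),(177,523)],A,.028)),("red",P([(101,98),(139,523)],A,.028))): print(n,q.round(4).tolist(),f(q[0]),f(q[1]))
for o,e in((A,[(275,135),(316,118),(465,408),(428,425)]),(A,[(425,210),(462,195),(600,480),(562,495)]),(B,[(203,103),(247,117),(150,430),(108,415)]),(B,[(392,135),(430,150),(290,445),(250,430)])):
    q=P(e,o,.024);m=q.mean(0);l=(q[0]+q[1]-q[2]-q[3])/2;lt=Rm@l[:2];print("stick",f(m),"L",np.linalg.norm(l),"tilt",np.degrees(np.arctan2(-lt[0],lt[1])))
E
```

```text
corners [ 0.3846 -0.0589  0.026 ] [ 0.7206 -0.0951  0.026 ] [ 0.373  -0.2266  0.026 ] [ 0.7029 -0.2628  0.026 ]
len 0.33790004018522674 yaw -6.1516191963945435 w 0.16862590108776981
centre [ 0.54351036 -0.16147332] yaw -6.1516191963945435
br,bl [ 0.1694 -0.0836] [-0.1626 -0.083 ]
yel [[0.4204, -0.0743, 0.028], [0.4044, -0.2181, 0.028]] [-0.1317  0.0734] [-0.1322 -0.0712]
red [[0.4076, -0.0729, 0.028], [0.3917, -0.2167, 0.028]] [-0.1446  0.0735] [-0.1451 -0.0712]
stick [-0.0634  0.0145] L 0.1078597508586677 tilt 24.68735644615824
stick [-0.0182 -0.0109] L 0.10878012256229021 tilt 23.979496687669247
stick [0.0402 0.0156] L 0.10861081724732732 tilt -14.770198842379145
stick [0.0931 0.0075] L 0.1074648774100791 tilt -21.374484251295282
```

Call:
play_rows([
  {"x": -3, "y": 60, "z": 0, "wx": 0, "wy": 0, "wz": 3, "fingers": -1},
  {"x": -6, "y": 120, "z": -30, "wx": 0, "wy": 0, "wz": 6.5, "fingers": -1},
  {"x": -10, "y": 180, "z": -60, "wx": 0, "wy": 0, "wz": 6.5, "fingers": -1},
  {"x": -10, "y": 240, "z": -100, "wx": 0, "wy": 0, "wz": 6.5, "fingers": -1},
  {"x": -10, "y": 240, "z": -100, "wx": 0, "wy": 0, "wz": 6.5, "fingers": -1},
  {"x": -10, "y": 240, "z": -100, "wx": 0, "wy": 0, "wz": 6.5, "fingers": -1},
  {"x": -10, "y": 240, "z": -100, "wx": 0, "wy": 0, "wz": 6.5, "fingers": -1},
])

```text
time: 2.62
tool_pos: [0.5314, 0.1585, 0.2526]
tcp_rot: [1.211, 1.207, -1.209]
wrist_force: [0.5, -0.4, 0.3]
width: 1.001
```

```bash
python3 - <<'E'
from h import *
a=cap("wrist","pics/w3.png");s=monitor.read_state();M=R.from_rotvec(s["tcp_rot"]).as_matrix();print(s["tool_pos"],M.round(3))
E
```

```text
[0.53155428 0.15845948 0.2528606 ] [[ 0.003  1.    -0.002]
 [-0.    -0.002 -1.   ]
 [-1.     0.003  0.   ]]
```

View pics/w3.png

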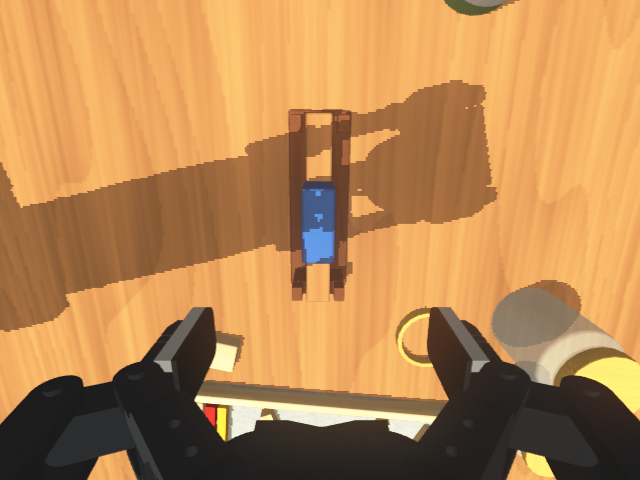

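```bash
python3 - <<'E'
from h import *
a=ld("wrist")
cv2.imwrite("pics/w3c.png",cv2.resize(a["frame"][100:310,270:370,::-1],None,fx=2.8*1,fy=2.8,interpolation=cv2.INTER_CUBIC))
cv2.imwrite("pics/w3d.png",cv2.resize(a["frame"][170:310,280:360,::-1],None,fx=4,fy=4,interpolation=cv2.INTER_CUBIC))
E
```

```text
(no output)
```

View pics/w3c.png

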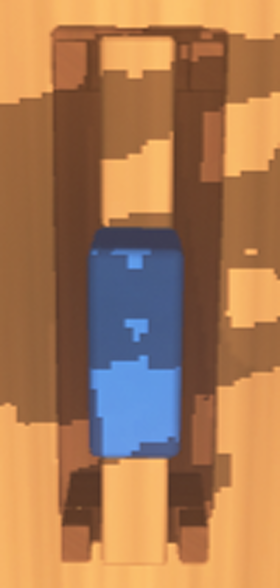

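View pics/w3d.png

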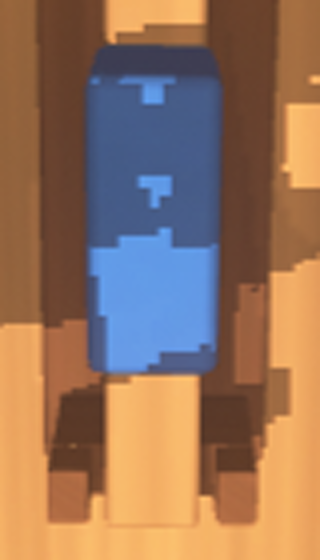

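```bash
python3 - <<'E'
from h import *
a=ld("wrist")
def P(pts,o,s,z): return np.array([px(a,o[0]+(u+.5)/s-.5,o[1]+(v+.5)/s-.5,z) for u,v in pts])
g=P([(88,80),(219,80),(217,372),(89,372)],(280,170),4,.104);print(g.round(4).tolist(),g.mean(0))
h=P([(102,36),(175,36),(167,563),(104,563)],(270,100),2.8,.060);print("bar",h.round(4).tolist(),h.mean(0))
p=P([(53,38),(227,38),(208,560),(62,560)],(270,100),2.8,.058);print("prong",p.round(4).tolist(),p.mean(0))
print(px(a,320,245))
E
```

```text
[[0.5157, 0.1909, 0.104], [0.5399, 0.1909, 0.104], [0.5401, 0.1333, 0.104], [0.5149, 0.1333, 0.104]] [0.52766244 0.16211208 0.104     ]
bar [[0.518, 0.2464, 0.06], [0.5392, 0.2464, 0.06], [0.5378, 0.0784, 0.06], [0.5165, 0.0784, 0.06]] [0.52788406 0.16242855 0.06      ]
prong [[0.5037, 0.246, 0.058], [0.5544, 0.2459, 0.058], [0.5518, 0.0785, 0.058], [0.5022, 0.0786, 0.058]] [0.52800706 0.16226011 0.058     ]
[0.52921119 0.14777477 0.10365254]
```

Call:
play_rows([
  {"x": -3, "y": 2.5, "z": -50, "wx": 0, "wy": 0, "wz": -0.4, "fingers": -1},
  {"x": -3, "y": 2.5, "z": -100, "wx": 0, "wy": 0, "wz": -0.4, "fingers": -1},
  {"x": -3, "y": 2.5, "z": -100, "wx": 0, "wy": 0, "wz": -0.4, "fingers": -1},
  {"x": -3, "y": 2.5, "z": -100, "wx": 0, "wy": 0, "wz": -0.4, "fingers": -1},
])

```text
time: 3.18
tool_pos: [0.5291, 0.162, 0.1536]
tcp_rot: [1.217, 1.204, -1.212]
wrist_force: [0.1, -0.7, 0.3]
width: 1.001
```

```bash
python3 - <<'E'
from h import *
a=cap("wrist","pics/w4.png");a=cap("side","pics/s4.png");s=monitor.read_state();M=R.from_rotvec(s["tcp_rot"]).as_matrix();print(s["tool_pos"],M.round(4))
cv2.imwrite("pics/s4c.png",cv2.resize(a["frame"][90:260,240:400,::-1],None,fx=3.5,fy=3.5,interpolation=cv2.INTER_CUBIC))
E
```

```text
[0.52980052 0.16264194 0.15464153] [[ 0.0054  1.     -0.0073]
 [ 0.0013 -0.0073 -1.    ]
 [-1.      0.0054 -0.0013]]
```

View pics/w4.png

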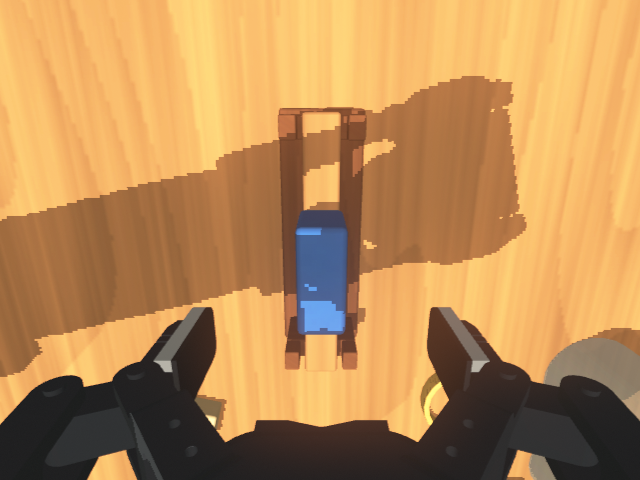

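View pics/s4c.png

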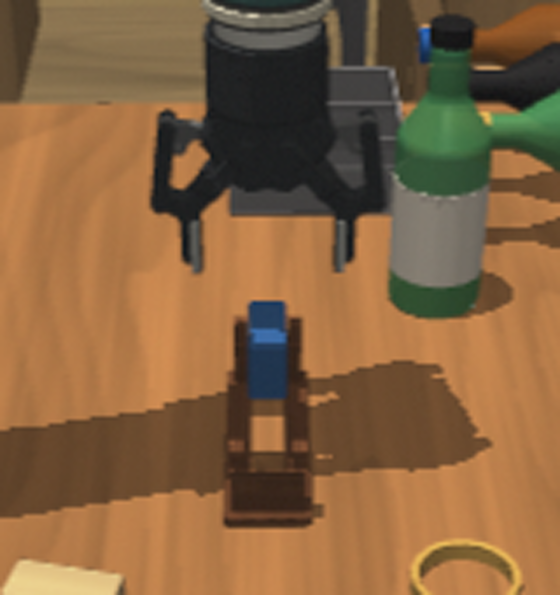

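Call:
play_rows([
  {"x": -1, "y": 0, "z": -40, "wx": 0, "wy": 0, "wz": 0, "fingers": -1},
  {"x": -1, "y": 0, "z": -62, "wx": 0, "wy": 0, "wz": 0, "fingers": -1},
  {"x": -1, "y": 0, "z": -62, "wx": 0, "wy": 0, "wz": 0, "fingers": -1},
  {"x": -1, "y": 0, "z": -62, "wx": 0, "wy": 0, "wz": 0, "fingers": -1},
])

```text
time: 3.78
tool_pos: [0.5281, 0.163, 0.0915]
tcp_rot: [1.217, 1.204, -1.211]
wrist_force: [0.5, 0.7, 1.2]
width: 0.999
```

```bash
python3 - <<'E'
from h import *
a=cap("side","pics/s5.png");s=monitor.read_state();M=R.from_rotvec(s["tcp_rot"]).as_matrix();print(s["tool_pos"],s["wrist_force"],M.round(4))
cv2.imwrite("pics/s5c.png",cv2.resize(a["frame"][130:250,260:380,::-1],None,fx=4.5,fy=4.5,interpolation=cv2.INTER_CUBIC))
E
```

```text
[0.52822396 0.16298985 0.09166398] [0.14038667 0.77242031 0.28680255] [[ 0.004   1.     -0.0067]
 [ 0.001  -0.0067 -1.    ]
 [-1.      0.0039 -0.0011]]
```

View pics/s5c.png

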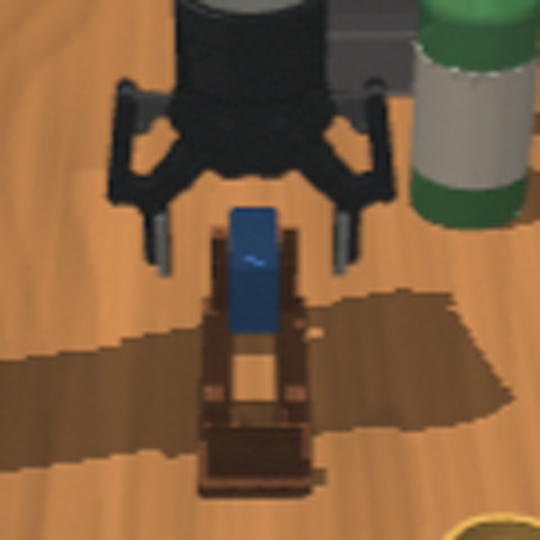

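The open fingers straddle the blue grip: fingers at (160,240) and (345,240), block at (254,270). Closing now.

Call:
play_rows([
  {"x": 0, "y": 0, "z": 0, "wx": 0, "wy": 0, "wz": 0, "fingers": 1},
  {"x": 0, "y": 0, "z": 0, "wx": 0, "wy": 0, "wz": 0, "fingers": 1},
  {"x": 0, "y": 0, "z": 0, "wx": 0, "wy": 0, "wz": 0, "fingers": 1},
  {"x": 0, "y": 0, "z": 0, "wx": 0, "wy": 0, "wz": 0, "fingers": 1},
  {"x": 0, "y": 0, "z": 0, "wx": 0, "wy": 0, "wz": 0, "fingers": 1},
  {"x": 0, "y": 0, "z": 0, "wx": 0, "wy": 0, "wz": 0, "fingers": 1},
  {"x": 0, "y": 0, "z": 0, "wx": 0, "wy": 0, "wz": 0, "fingers": 1},
  {"x": 0, "y": 0, "z": 0, "wx": 0, "wy": 0, "wz": 0, "fingers": 1},
], grip_force=90)

```text
time: 4.82
tool_pos: [0.5268, 0.1626, 0.0896]
tcp_rot: [1.215, 1.206, -1.213]
wrist_force: [0.2, -0.1, 3.2]
width: 0.294
```

```bash
python3 - <<'E'
from h import *
a=cap("side","pics/s6.png");s=monitor.read_state();M=R.from_rotvec(s["tcp_rot"]).as_matrix();print(s["tool_pos"],s["wrist_force"],s["torque"],s["width"],M.round(4))
cv2.imwrite("pics/s6c.png",cv2.resize(a["frame"][130:250,260:380,::-1],None,fx=4.5,fy=4.5,interpolation=cv2.INTER_CUBIC))
E
```

```text
[0.52676071 0.16257093 0.0896179 ] [1.0893741  0.88378383 3.26103261] [-0.02224112 -0.14973558  0.02192534] 0.2910108778340601 [[ 8.0e-04  1.0e+00 -6.8e-03]
 [ 2.0e-04 -6.8e-03 -1.0e+00]
 [-1.0e+00  8.0e-04 -2.0e-04]]
```

View pics/s6c.png

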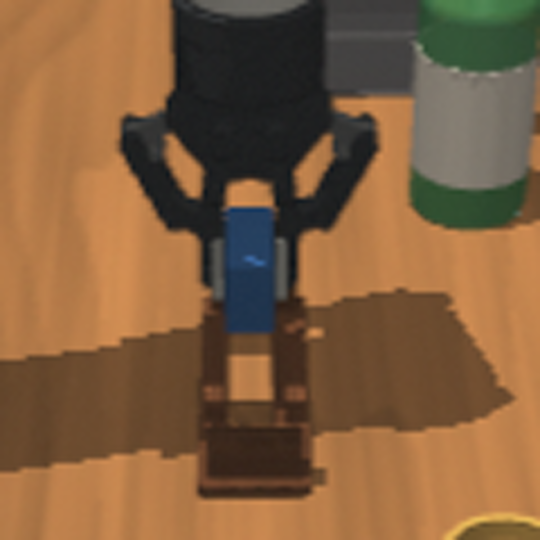

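```bash
python3 - <<'E'
from h import *
b=ld("side");a=ld("scene")
for n,c,u,v,z in(("jarb top",b,435,250,.095),("jarb lid left",b,420,250,.095),("mug rim c",b,436,372,.08),("mug handle",b,434,345,.06),("mug handle sc",a,272,425,.06),("mug sc",a,233,435,.08),("jarb sc",a,386,354,.095),("jara",b,429,209,.125)): print(n,px(c,u,v,z).round(3))
E
```

```text
jarb top [ 0.756 -0.082  0.095]
jarb lid left [ 0.727 -0.081  0.095]
mug rim c [ 0.701 -0.348  0.08 ]
mug handle [ 0.716 -0.282  0.06 ]
mug handle sc [ 0.726 -0.275  0.06 ]
mug sc [ 0.708 -0.331  0.08 ]
jarb sc [ 0.765 -0.072  0.095]
jara [0.76  0.014 0.125]
```

View pics/s5.png

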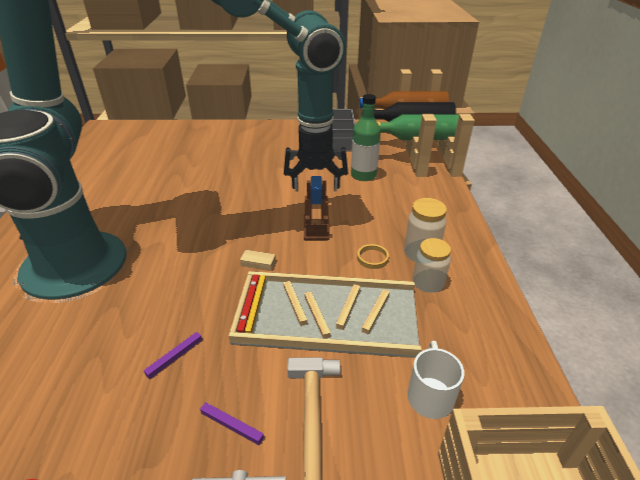

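Call:
play_rows([
  {"x": 0, "y": 0, "z": 10, "wx": 0, "wy": 0, "wz": 0, "fingers": 1},
  {"x": 0, "y": 0, "z": 30, "wx": 0, "wy": 0, "wz": 0, "fingers": 1},
  {"x": 0, "y": 0, "z": 55, "wx": 0, "wy": 0, "wz": 0, "fingers": 1},
  {"x": 0, "y": 0, "z": 85, "wx": 0, "wy": 0, "wz": 0, "fingers": 1},
  {"x": 0, "y": 0, "z": 110, "wx": 0, "wy": 0, "wz": 0, "fingers": 1},
  {"x": 0, "y": 0, "z": 110, "wx": 0, "wy": 0, "wz": 0, "fingers": 1},
  {"x": 0, "y": 0, "z": 110, "wx": 0, "wy": 0, "wz": 0, "fingers": 1},
])

```text
time: 5.75
tool_pos: [0.5251, 0.1622, 0.1978]
tcp_rot: [1.212, 1.208, -1.216]
wrist_force: [-0.6, -1.2, -2.4]
width: 0.294
```

```bash
python3 - <<'E'
from h import *
a=cap("side","pics/s7.png");s=monitor.read_state();print(s["tool_pos"],s["wrist_force"],s["torque"])
cv2.imwrite("pics/s7c.png",cv2.resize(a["frame"][60:260,240:400,::-1],None,fx=3,fy=3,interpolation=cv2.INTER_CUBIC))
cap("wrist","pics/w7.png")
E
```

```text
[0.5248866  0.16214548 0.1973245 ] [-0.06313328  0.5614665  -2.54928541] [0.0459896  0.02913142 0.03196085]
```

View pics/s7c.png

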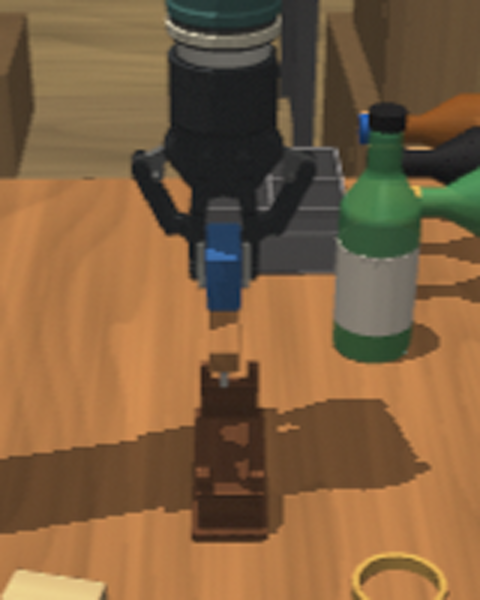

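View pics/w7.png

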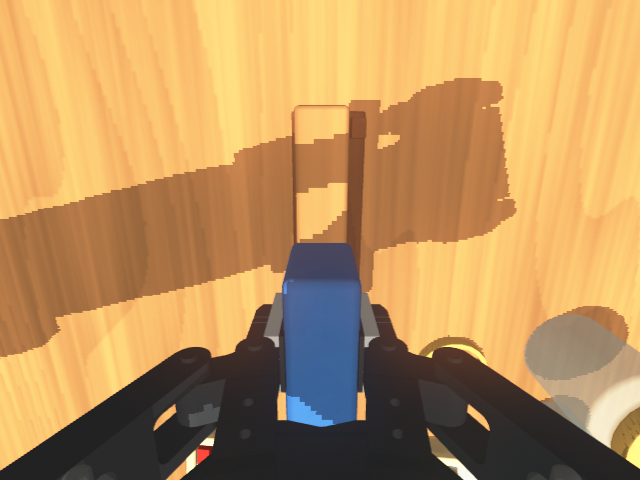

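Call:
play_rows([
  {"x": 20, "y": -45, "z": 5, "wx": 0, "wy": 0, "wz": -1, "fingers": 1},
  {"x": 45, "y": -95, "z": 10, "wx": 0, "wy": 0, "wz": -2, "fingers": 1},
  {"x": 70, "y": -145, "z": 10, "wx": 0, "wy": 0, "wz": -3, "fingers": 1},
  {"x": 95, "y": -195, "z": 10, "wx": 0, "wy": 0, "wz": -4, "fingers": 1},
  {"x": 115, "y": -245, "z": 10, "wx": 0, "wy": 0, "wz": -5, "fingers": 1},
  {"x": 140, "y": -295, "z": 0, "wx": 0, "wy": 0, "wz": -5.75, "fingers": 1},
  {"x": 158, "y": -335, "z": -20, "wx": 0, "wy": 0, "wz": -5.75, "fingers": 1},
  {"x": 158, "y": -335, "z": -40, "wx": 0, "wy": 0, "wz": -5.75, "fingers": 1},
  {"x": 158, "y": -335, "z": -50, "wx": 0, "wy": 0, "wz": -5.75, "fingers": 1},
  {"x": 158, "y": -335, "z": -50, "wx": 0, "wy": 0, "wz": -5.75, "fingers": 1},
  {"x": 158, "y": -335, "z": -50, "wx": 0, "wy": 0, "wz": -5.75, "fingers": 1},
])

```text
time: 7.22
tool_pos: [0.6847, -0.1714, 0.1501]
tcp_rot: [1.287, 1.157, -1.286]
wrist_force: [1.1, -0.5, -1.2]
width: 0.293
```

```bash
python3 - <<'E'
from h import *
a=cap("side","pics/s8.png");s=monitor.read_state();M=R.from_rotvec(s["tcp_rot"]).as_matrix();print(s["tool_pos"],s["wrist_force"],np.degrees(np.arctan2(M[1,1],M[0,1])),M.round(4))
cap("wrist","pics/w8.png")
E
```

```text
[ 0.68492758 -0.17158877  0.15061921] [ 0.98810108  0.15360156 -0.96391893] -6.05847753393063 [[ 1.800e-03  9.944e-01 -1.055e-01]
 [-5.000e-04 -1.055e-01 -9.944e-01]
 [-1.000e+00  1.800e-03  3.000e-04]]
```

View pics/s8.png

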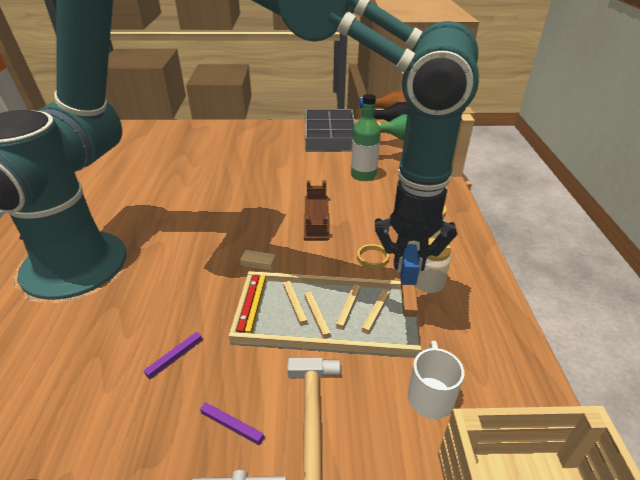

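View pics/w8.png

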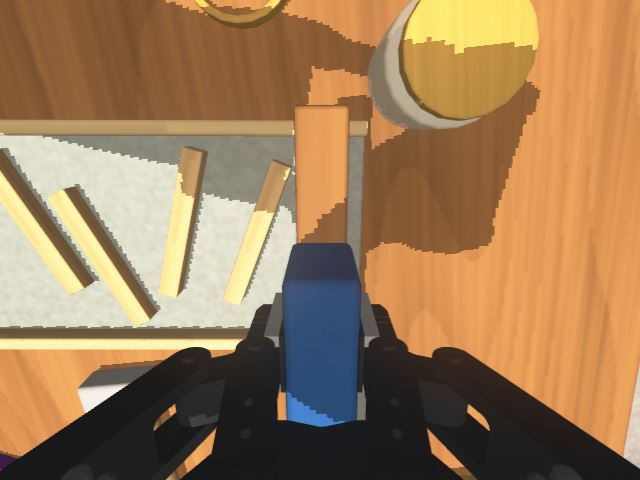

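Call:
play_rows([
  {"x": -2, "y": 0, "z": -25, "wx": 0, "wy": 0, "wz": 0, "fingers": 1},
  {"x": -2, "y": 0, "z": -45, "wx": 0, "wy": 0, "wz": 0, "fingers": 1},
  {"x": -2, "y": 0, "z": -53, "wx": 0, "wy": 0, "wz": 0, "fingers": 1},
  {"x": -2, "y": 0, "z": -53, "wx": 0, "wy": 0, "wz": 0, "fingers": 1},
  {"x": -2, "y": 0, "z": -53, "wx": 0, "wy": 0, "wz": 0, "fingers": 1},
])

```text
time: 7.95
tool_pos: [0.6831, -0.1727, 0.0971]
tcp_rot: [1.288, 1.155, -1.287]
wrist_force: [-0.8, -0.7, -2.0]
width: 0.293
```

```bash
python3 - <<'E'
from h import *
a=cap("scene","pics/c9.png");b=cap("side");s=monitor.read_state();M=R.from_rotvec(s["tcp_rot"]).as_matrix();print(s["tool_pos"],s["wrist_force"],np.degrees(np.arctan2(M[1,1],M[0,1])))
cv2.imwrite("pics/c9c.png",cv2.resize(a["frame"][240:430,200:390,::-1],None,fx=3.1,fy=3.1,interpolation=cv2.INTER_CUBIC))
cv2.imwrite("pics/s9c.png",cv2.resize(b["frame"][230:360,300:460,::-1],None,fx=4,fy=4,interpolation=cv2.INTER_CUBIC))
E
```

```text
[ 0.68315291 -0.17276645  0.09742036] [ 0.89440149 -0.32885618 -2.15799429] -6.134638050977621
```

View pics/c9c.png

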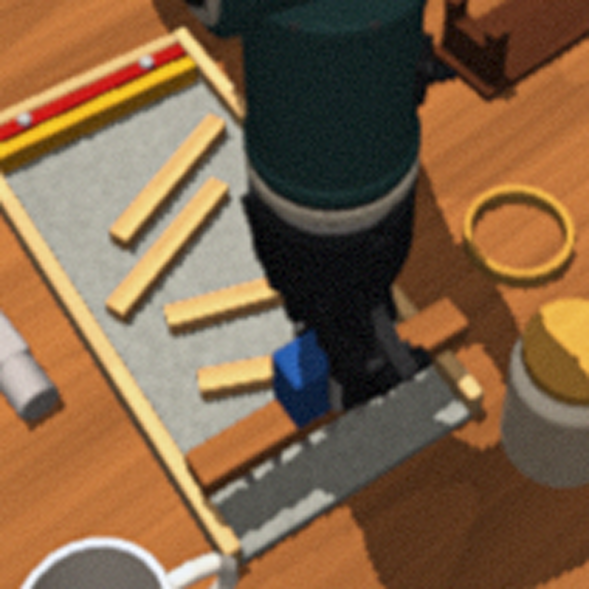

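View pics/s9c.png

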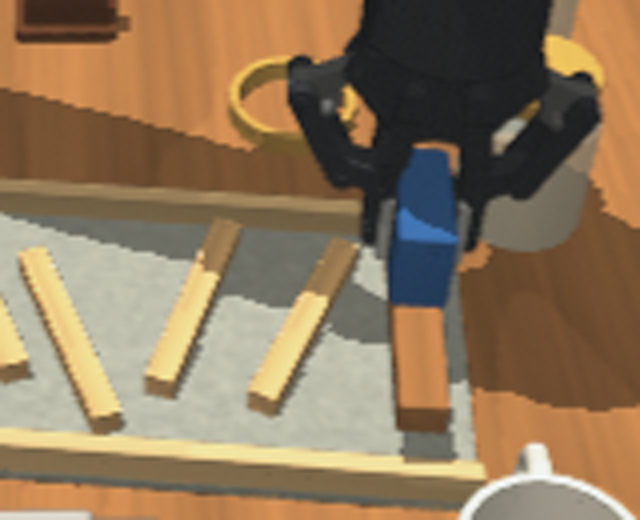

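Call:
play_rows([
  {"x": 0, "y": 0, "z": -4, "wx": 0, "wy": 0, "wz": 0, "fingers": 1},
  {"x": -6, "y": 0.6, "z": -4, "wx": 0, "wy": 0, "wz": 0, "fingers": 1},
  {"x": -12, "y": 1.3, "z": -4, "wx": 0, "wy": 0, "wz": 0, "fingers": 1},
  {"x": -18, "y": 1.9, "z": -4, "wx": 0, "wy": 0, "wz": 0, "fingers": 1},
  {"x": -24, "y": 2.6, "z": -4, "wx": 0, "wy": 0, "wz": 0, "fingers": 1},
  {"x": -30, "y": 3.2, "z": -4, "wx": 0, "wy": 0, "wz": 0, "fingers": 1},
  {"x": -36, "y": 3.9, "z": -4, "wx": 0, "wy": 0, "wz": 0, "fingers": 1},
  {"x": -42, "y": 4.5, "z": -4, "wx": 0, "wy": 0, "wz": 0, "fingers": 1},
  {"x": -48, "y": 5.2, "z": -4, "wx": 0, "wy": 0, "wz": 0, "fingers": 1},
  {"x": -54, "y": 5.8, "z": -4, "wx": 0, "wy": 0, "wz": 0, "fingers": 1},
  {"x": -60, "y": 6.5, "z": -4, "wx": 0, "wy": 0, "wz": 0, "fingers": 1},
  {"x": -60, "y": 6.5, "z": -4, "wx": 0, "wy": 0, "wz": 0, "fingers": 1},
])

```text
time: 9.55
tool_pos: [0.6218, -0.1659, 0.0922]
tcp_rot: [1.288, 1.157, -1.288]
wrist_force: [0.0, 0.1, -2.2]
width: 0.291
```

```bash
cat > look.py <<'E'
from h import *
import sys
n=sys.argv[1]
a=cap("scene","pics/c%s.png"%n);b=cap("side");w=cap("wrist","pics/w%s.png"%n);s=monitor.read_state();M=R.from_rotvec(s["tcp_rot"]).as_matrix();print(s["time"],s["tool_pos"],s["wrist_force"],s["torque"],np.degrees(np.arctan2(M[1,1],M[0,1])))
yw=np.radians(-6.15);Rm=np.array([[np.cos(yw),np.sin(yw)],[-np.sin(yw),np.cos(yw)]]);print("tray xy",Rm@(s["tool_pos"][:2]-[.5435,-.1615]))
A=cv2.resize(a["frame"][245:425,180:370,::-1],(400,380),interpolation=cv2.INTER_CUBIC)
B=cv2.resize(b["frame"][255:360,225:425,::-1],(800,420)if 0 else (724,380),interpolation=cv2.INTER_CUBIC)
cv2.imwrite("pics/b%s.png"%n,B)
cv2.imwrite("pics/a%s.png"%n,A)
E
python3 look.py 10
```

```text
9.7 [ 0.62253136 -0.1660322   0.09240155] [ 0.13750237  0.93504685 -1.63168295] [0.02694292 0.0136331  0.02765597] -6.13464514233094
tray xy [0.07906206 0.00396065]
```

View pics/b10.png

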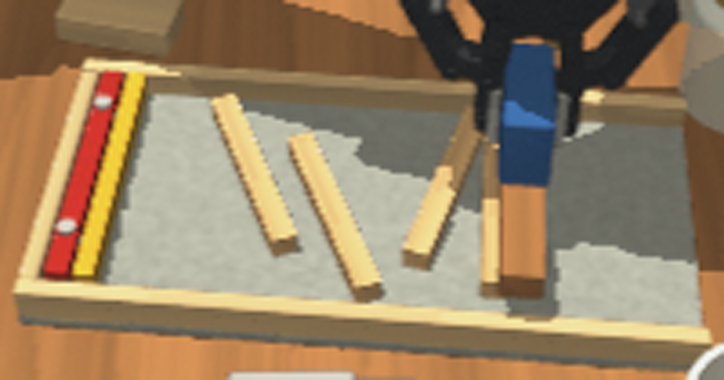

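View pics/w10.png

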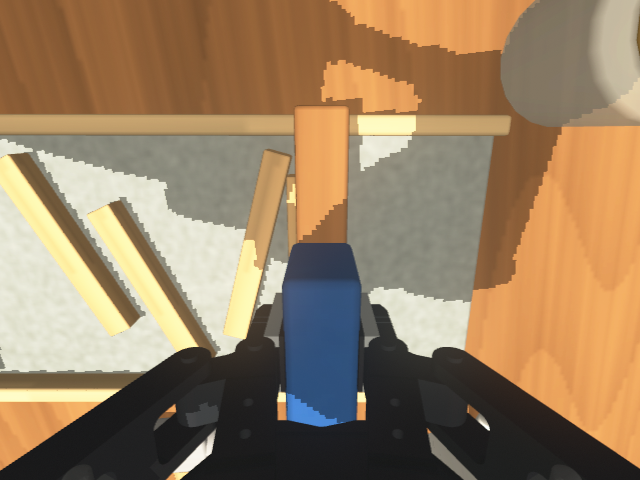

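Stick 4 now lies straight along the tines (about (290,210) in the wrist view). Stick 3 is next, at (262,240). Continuing.

Call:
play_rows([
  {"x": -6, "y": 0.6, "z": 0, "wx": 0, "wy": 0, "wz": 0, "fingers": 1},
  {"x": -12, "y": 1.3, "z": 0, "wx": 0, "wy": 0, "wz": 0, "fingers": 1},
  {"x": -18, "y": 1.9, "z": 0, "wx": 0, "wy": 0, "wz": 0, "fingers": 1},
  {"x": -24, "y": 2.6, "z": 0, "wx": 0, "wy": 0, "wz": 0, "fingers": 1},
  {"x": -30, "y": 3.2, "z": 0, "wx": 0, "wy": 0, "wz": 0, "fingers": 1},
  {"x": -36, "y": 3.9, "z": 0, "wx": 0, "wy": 0, "wz": 0, "fingers": 1},
  {"x": -42, "y": 4.5, "z": 0, "wx": 0, "wy": 0, "wz": 0, "fingers": 1},
  {"x": -48, "y": 5.2, "z": 0, "wx": 0, "wy": 0, "wz": 0, "fingers": 1},
  {"x": -54, "y": 5.8, "z": 0, "wx": 0, "wy": 0, "wz": 0, "fingers": 1},
  {"x": -60, "y": 6.5, "z": 0, "wx": 0, "wy": 0, "wz": 0, "fingers": 1},
  {"x": -66, "y": 7.1, "z": 0, "wx": 0, "wy": 0, "wz": 0, "fingers": 1},
  {"x": -70, "y": 7.5, "z": 0, "wx": 0, "wy": 0, "wz": 0, "fingers": 1},
  {"x": -70, "y": 7.5, "z": 0, "wx": 0, "wy": 0, "wz": 0, "fingers": 1},
])

```text
time: 11.32
tool_pos: [0.5519, -0.1584, 0.0922]
tcp_rot: [1.288, 1.157, -1.288]
wrist_force: [1.2, -0.8, -2.4]
width: 0.287
```

```bash
python3 look.py 11
```

```text
11.475 [ 0.55238816 -0.15849893  0.09226874] [-0.32662558 -0.4118913  -2.03063698] [ 0.01144947 -0.03240444  0.03303474] -6.133995121938868
tray xy [0.00851549 0.00393601]
```

View pics/b11.png

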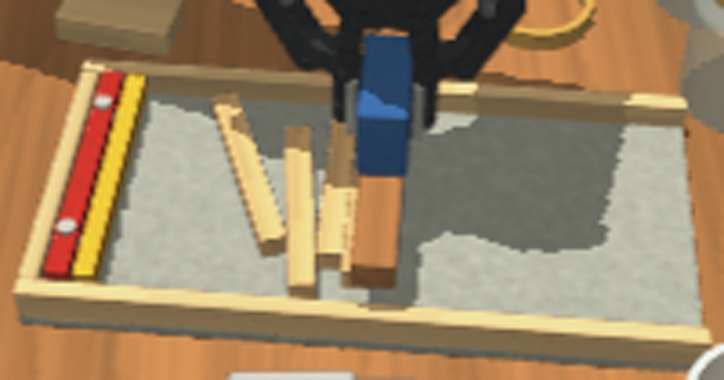

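View pics/w11.png

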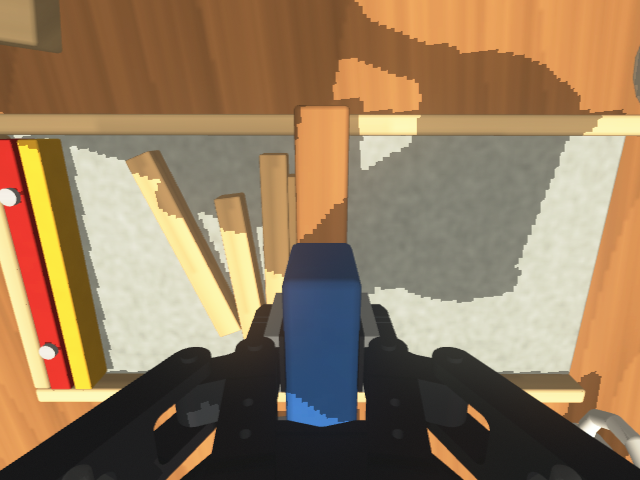

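Call:
play_rows([
  {"x": -6, "y": 0.6, "z": 0, "wx": 0, "wy": 0, "wz": 0, "fingers": 1},
  {"x": -12, "y": 1.3, "z": 0, "wx": 0, "wy": 0, "wz": 0, "fingers": 1},
  {"x": -18, "y": 1.9, "z": 0, "wx": 0, "wy": 0, "wz": 0, "fingers": 1},
  {"x": -24, "y": 2.6, "z": 0, "wx": 0, "wy": 0, "wz": 0, "fingers": 1},
  {"x": -30, "y": 3.2, "z": 0, "wx": 0, "wy": 0, "wz": 0, "fingers": 1},
  {"x": -36, "y": 3.9, "z": 0, "wx": 0, "wy": 0, "wz": 0, "fingers": 1},
  {"x": -42, "y": 4.5, "z": 0, "wx": 0, "wy": 0, "wz": 0, "fingers": 1},
  {"x": -48, "y": 5.2, "z": 0, "wx": 0, "wy": 0, "wz": 0, "fingers": 1},
  {"x": -53, "y": 5.7, "z": 0, "wx": 0, "wy": 0, "wz": 0, "fingers": 1},
  {"x": -57, "y": 6.1, "z": 0, "wx": 0, "wy": 0, "wz": 0, "fingers": 1},
  {"x": -60, "y": 6.5, "z": 0, "wx": 0, "wy": 0, "wz": 0, "fingers": 1},
  {"x": -60, "y": 6.5, "z": 0, "wx": 0, "wy": 0, "wz": 0, "fingers": 1},
])

```text
time: 12.98
tool_pos: [0.4918, -0.1519, 0.0921]
tcp_rot: [1.287, 1.158, -1.288]
wrist_force: [-0.2, 0.3, -2.5]
width: 0.293
```

```bash
python3 look.py 12
```

```text
13.125 [ 0.49198945 -0.15188259  0.09200504] [ 0.14261285 -1.0964127  -1.87792908] [ 0.00863881  0.00594847 -0.02833255] -6.134572514273633
tray xy [-0.05224443  0.00404365]
```

View pics/b12.png

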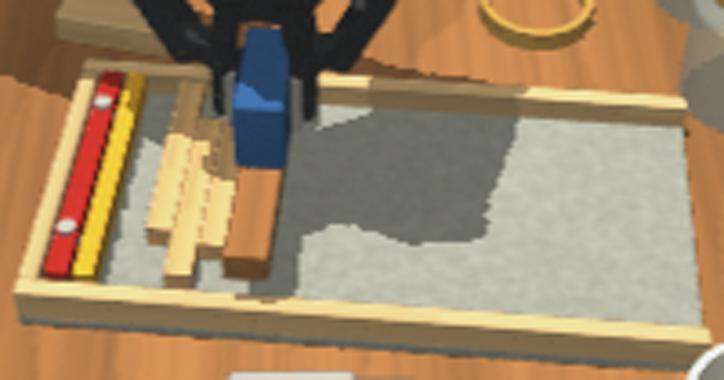

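View pics/w12.png

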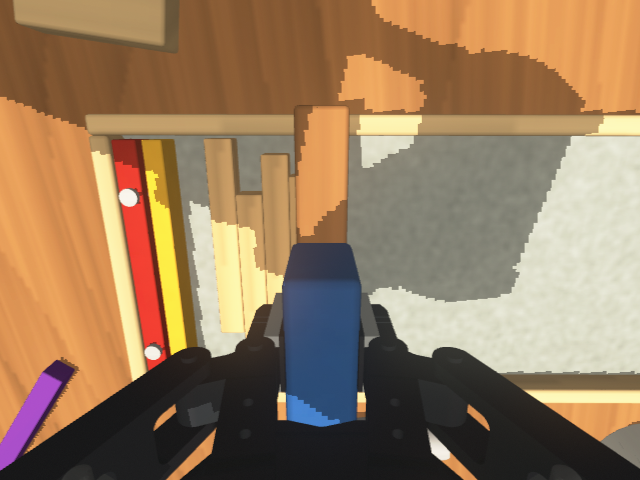

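All four sticks are packed against the tines and parallel, with roughly 20 mm left to the yellow facing. I'll approach gently.

Call:
play_rows([
  {"x": -4, "y": 0.4, "z": 0, "wx": 0, "wy": 0, "wz": 0, "fingers": 1},
  {"x": -8, "y": 0.9, "z": 0, "wx": 0, "wy": 0, "wz": 0, "fingers": 1},
  {"x": -11, "y": 1.2, "z": 0, "wx": 0, "wy": 0, "wz": 0, "fingers": 1},
  {"x": -14, "y": 1.5, "z": 0, "wx": 0, "wy": 0, "wz": 0, "fingers": 1},
  {"x": -14, "y": 1.5, "z": 0, "wx": 0, "wy": 0, "wz": 0, "fingers": 1},
])

```text
time: 13.75
tool_pos: [0.478, -0.1504, 0.0922]
tcp_rot: [1.288, 1.157, -1.288]
wrist_force: [-0.5, -0.0, -1.8]
width: 0.296
```

```bash
python3 look.py 13
```

```text
13.9 [ 0.47831919 -0.15050541  0.0923159 ] [ 0.09412402 -0.19130605 -2.45013636] [0.02486632 0.01451814 0.05116787] -6.134475083507781
tray xy [-0.06598356  0.00394838]
```

View pics/w13.png

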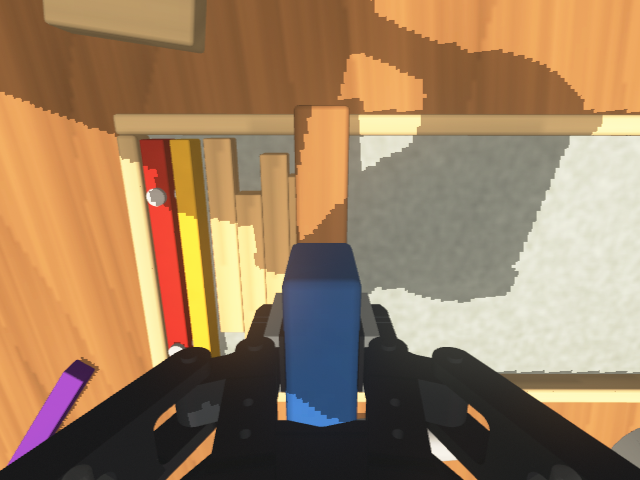

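Call:
play_rows([
  {"x": -1, "y": 0.1, "z": 0, "wx": 0, "wy": 0, "wz": 0, "fingers": 1},
  {"x": -2, "y": 0.2, "z": 0, "wx": 0, "wy": 0, "wz": 0, "fingers": 1},
  {"x": -3, "y": 0.3, "z": 0, "wx": 0, "wy": 0, "wz": 0, "fingers": 1},
  {"x": -3, "y": 0.3, "z": 0, "wx": 0, "wy": 0, "wz": 0, "fingers": 1},
])

```text
time: 14.4
tool_pos: [0.4753, -0.1502, 0.0923]
tcp_rot: [1.288, 1.157, -1.288]
wrist_force: [-0.1, -0.3, -2.0]
width: 0.297
```

Call:
play_rows([
  {"x": -0.5, "y": 0.05, "z": 0, "wx": 0, "wy": 0, "wz": 0, "fingers": 1},
  {"x": -1, "y": 0.1, "z": 0, "wx": 0, "wy": 0, "wz": 0, "fingers": 1},
  {"x": -1, "y": 0.1, "z": 0, "wx": 0, "wy": 0, "wz": 0, "fingers": 1},
])

```text
time: 14.78
tool_pos: [0.4744, -0.1501, 0.0923]
tcp_rot: [1.288, 1.157, -1.288]
wrist_force: [-0.1, 0.6, -2.1]
width: 0.295
```

Call:
play_rows([
  {"x": -0.5, "y": 0.05, "z": 0, "wx": 0, "wy": 0, "wz": 0, "fingers": 1},
  {"x": -1, "y": 0.1, "z": 0, "wx": 0, "wy": 0, "wz": 0, "fingers": 1},
  {"x": -1, "y": 0.1, "z": 0, "wx": 0, "wy": 0, "wz": 0, "fingers": 1},
])

```text
time: 15.15
tool_pos: [0.4733, -0.15, 0.0923]
tcp_rot: [1.288, 1.157, -1.288]
wrist_force: [0.8, 0.4, -1.6]
width: 0.297
```

```bash
python3 look.py 14; python3 -c "
from h import *
b=ld('wrist');cv2.imwrite('pics/w14c.png',cv2.resize(b['frame'][100:360,110:310,::-1],None,fx=2.3,fy=2.3,interpolation=cv2.INTER_CUBIC))"
```

```text
15.3 [ 0.47333886 -0.14997197  0.09229409] [-0.41850575 -0.13380819 -1.92101085] [-0.00554437 -0.06467567  0.00111052] -6.130422900849506
tray xy [-0.07099237  0.0039452 ]
```

View pics/w14c.png

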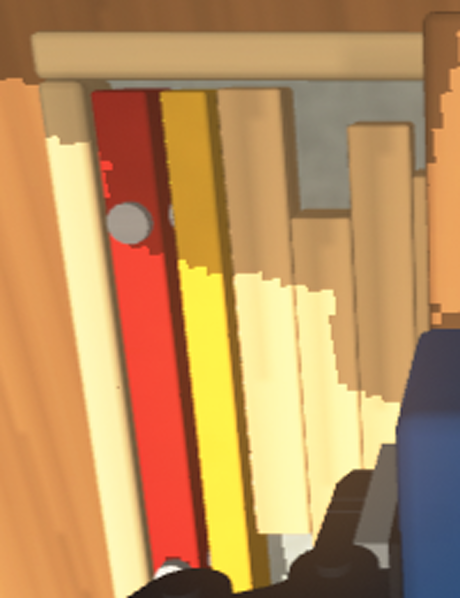

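Call:
play_rows([
  {"x": -0.5, "y": 0.05, "z": 0, "wx": 0, "wy": 0, "wz": 0, "fingers": 1},
  {"x": -1, "y": 0.1, "z": 0, "wx": 0, "wy": 0, "wz": 0, "fingers": 1},
  {"x": -1, "y": 0.1, "z": 0, "wx": 0, "wy": 0, "wz": 0, "fingers": 1},
])

```text
time: 15.68
tool_pos: [0.4725, -0.15, 0.0923]
tcp_rot: [1.288, 1.156, -1.287]
wrist_force: [1.0, -0.1, -2.9]
width: 0.29
```

```bash
python3 look.py 15
```

```text
15.825 [ 0.47247505 -0.14994127  0.09231999] [ 0.55432578 -0.14839159 -2.28320001] [-0.04521643 -0.30458264 -0.00457314] -6.137378852466219
tray xy [-0.07185449  0.00388319]
```

Call:
play_rows([
  {"x": -0.5, "y": 0.05, "z": 0, "wx": 0, "wy": 0, "wz": 0, "fingers": 1},
  {"x": -0.5, "y": 0.05, "z": 0, "wx": 0, "wy": 0, "wz": 0, "fingers": 1},
])

```text
time: 16.08
tool_pos: [0.4724, -0.1499, 0.0925]
tcp_rot: [1.288, 1.156, -1.287]
wrist_force: [3.4, -0.1, -2.0]
width: 0.292
```

```bash
cat > f.py <<'E'
from h import *
F=[];T=[]
for i in range(4):
    eyes.read_camera("side");s=monitor.read_state();F.append(s["wrist_force"]);T.append(s["torque"])
print(s["time"],s["tool_pos"].round(4),"F",np.mean(F,0).round(2),"T",np.mean(T,0).round(3),np.array(F)[:,0].round(1))
E
python3 f.py
```

```text
16.275 [ 0.4723 -0.1499  0.0925] F [ 2.86 -0.56 -2.51] T [-0.056 -0.663 -0.055] [2.8 2.7 2.5 3.5]
```

Call:
play_rows([
  {"x": -0.5, "y": 0.05, "z": 0, "wx": 0, "wy": 0, "wz": 0, "fingers": 1},
  {"x": -0.5, "y": 0.05, "z": 0, "wx": 0, "wy": 0, "wz": 0, "fingers": 1},
])

```text
time: 16.52
tool_pos: [0.4722, -0.15, 0.0927]
tcp_rot: [1.288, 1.155, -1.286]
wrist_force: [5.1, -0.2, -2.5]
width: 0.294
```

```bash
python3 f.py
```

```text
16.725 [ 0.4722 -0.15    0.0927] F [ 5.09  0.05 -2.45] T [-0.036 -1.161 -0.063] [5.1 5.2 5.3 4.8]
```

5 N after the last half millimetre, so the stiffness is about 4.5 N/mm. Another 0.4 mm should give about 7 N, which I'll hold for 1.5 s.

Call:
play_rows([
  {"x": -0.2, "y": 0.02, "z": 0, "wx": 0, "wy": 0, "wz": 0, "fingers": 1},
  {"x": -0.4, "y": 0.04, "z": 0, "wx": 0, "wy": 0, "wz": 0, "fingers": 1},
  {"x": -0.4, "y": 0.04, "z": 0, "wx": 0, "wy": 0, "wz": 0, "fingers": 1},
  {"x": -0.4, "y": 0.04, "z": 0, "wx": 0, "wy": 0, "wz": 0, "fingers": 1},
])

```text
time: 17.23
tool_pos: [0.4721, -0.15, 0.0928]
tcp_rot: [1.289, 1.154, -1.286]
wrist_force: [5.4, 0.5, -3.4]
width: 0.292
```

```bash
python3 f.py;python3 look.py 16; python3 -c "
from h import *
b=ld('wrist');cv2.imwrite('pics/w16c.png',cv2.resize(b['frame'][100:360,110:310,::-1],None,fx=2.3,fy=2.3,interpolation=cv2.INTER_CUBIC))"
```

```text
17.425 [ 0.4721 -0.15    0.0928] F [ 5.4   0.12 -3.17] T [-0.013 -1.285 -0.061] [5.1 5.1 6.  5.4]
17.575 [ 0.47212431 -0.14997113  0.09279878] [ 6.42302083 -0.06106215 -2.37940563] [-0.07170606 -1.29328063 -0.07787617] -6.1411007399243545
tray xy [-0.07220002  0.00381592]
```

View pics/w16c.png

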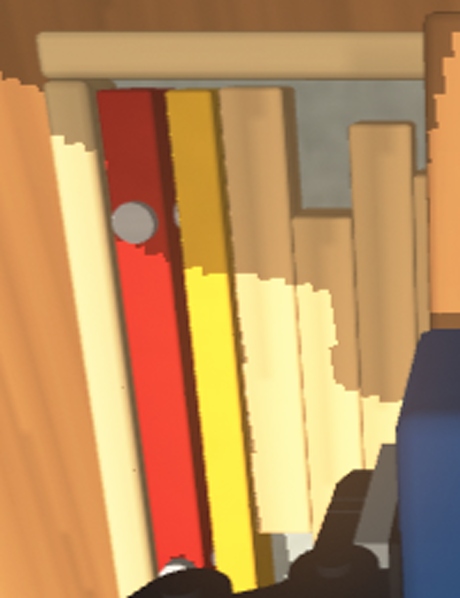

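View pics/b16.png

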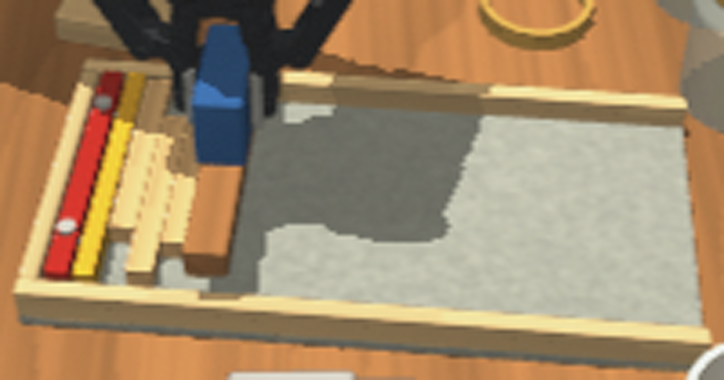

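Call:
play_rows([
  {"x": -0.2, "y": 0.02, "z": 0, "wx": 0, "wy": 0, "wz": 0, "fingers": 1},
  {"x": -0.4, "y": 0.04, "z": 0, "wx": 0, "wy": 0, "wz": 0, "fingers": 1},
  {"x": -0.4, "y": 0.04, "z": 0, "wx": 0, "wy": 0, "wz": 0, "fingers": 1},
], grip_force=110)

```text
time: 17.95
tool_pos: [0.4721, -0.15, 0.093]
tcp_rot: [1.289, 1.154, -1.285]
wrist_force: [6.2, 0.2, -3.4]
width: 0.283
```

```bash
python3 f.py
```

```text
18.15 [ 0.472  -0.15    0.0929] F [ 6.42  0.01 -2.77] T [-0.018 -1.414 -0.06 ] [5.7 7.  6.3 6.7]
```

Call:
play_rows([
  {"x": -0.2, "y": 0.02, "z": 0, "wx": 0, "wy": 0, "wz": 0, "fingers": 1},
  {"x": -0.2, "y": 0.02, "z": 0, "wx": 0, "wy": 0, "wz": 0, "fingers": 1},
  {"x": -0.2, "y": 0.02, "z": 0, "wx": 0, "wy": 0, "wz": 0, "fingers": 1},
  {"x": -0.2, "y": 0.02, "z": 0, "wx": 0, "wy": 0, "wz": 0, "fingers": 1},
  {"x": -0.2, "y": 0.02, "z": 0, "wx": 0, "wy": 0, "wz": 0, "fingers": 1},
  {"x": -0.2, "y": 0.02, "z": 0, "wx": 0, "wy": 0, "wz": 0, "fingers": 1},
  {"x": -0.2, "y": 0.02, "z": 0, "wx": 0, "wy": 0, "wz": 0, "fingers": 1},
  {"x": -0.2, "y": 0.02, "z": 0, "wx": 0, "wy": 0, "wz": 0, "fingers": 1},
  {"x": -0.2, "y": 0.02, "z": 0, "wx": 0, "wy": 0, "wz": 0, "fingers": 1},
])

```text
time: 19.27
tool_pos: [0.472, -0.15, 0.093]
tcp_rot: [1.289, 1.153, -1.285]
wrist_force: [6.3, -1.1, -2.9]
width: 0.291
```

```bash
python3 f.py; python3 look.py 17; python3 -c "
from h import *
b=ld('wrist');cv2.imwrite('pics/w17c.png',cv2.resize(b['frame'][100:360,110:310,::-1],None,fx=2.3,fy=2.3,interpolation=cv2.INTER_CUBIC))"
```

```text
19.475 [ 0.472 -0.15   0.093] F [ 6.15 -0.08 -3.26] T [-0.031 -1.482 -0.064] [6.  5.9 5.9 6.8]
19.625 [ 0.47201639 -0.14998304  0.09302481] [ 6.27009547 -0.94369396 -2.63823916] [ 0.00399877 -1.50250803 -0.04586099] -6.148677540587808
tray xy [-0.07230604  0.00379251]
```

View pics/w17c.png

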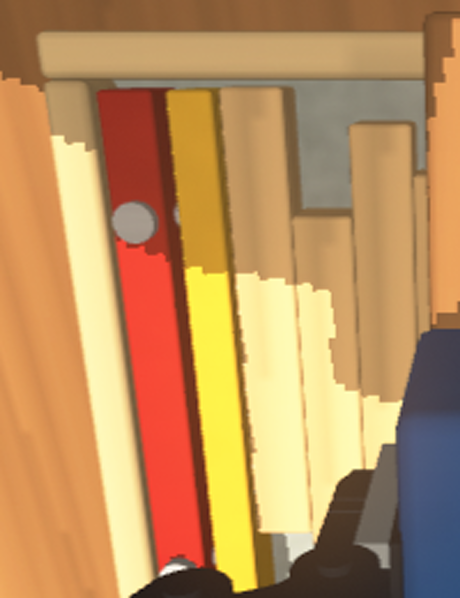

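Held at about 6.3 N for more than 1.5 s, with the stop unmoved in the images. Backing off and lifting.

Call:
play_rows([
  {"x": 1, "y": -0.1, "z": 0, "wx": 0, "wy": 0, "wz": 0, "fingers": 1},
  {"x": 3, "y": -0.3, "z": 0, "wx": 0, "wy": 0, "wz": 0, "fingers": 1},
  {"x": 8, "y": -0.9, "z": 0, "wx": 0, "wy": 0, "wz": 0, "fingers": 1},
  {"x": 16, "y": -1.7, "z": 0, "wx": 0, "wy": 0, "wz": 0, "fingers": 1},
  {"x": 28, "y": -3, "z": 0, "wx": 0, "wy": 0, "wz": 0, "fingers": 1},
  {"x": 40, "y": -4.3, "z": 0, "wx": 0, "wy": 0, "wz": 0, "fingers": 1},
  {"x": 40, "y": -4.3, "z": 20, "wx": 0, "wy": 0, "wz": 0, "fingers": 1},
  {"x": 40, "y": -4.3, "z": 50, "wx": 0, "wy": 0, "wz": 0, "fingers": 1},
  {"x": 40, "y": -4.3, "z": 80, "wx": 0, "wy": 0, "wz": 0, "fingers": 1},
  {"x": 40, "y": -4.3, "z": 106, "wx": 0, "wy": 0, "wz": 0, "fingers": 1},
  {"x": 40, "y": -4.3, "z": 106, "wx": 0, "wy": 0, "wz": 0, "fingers": 1},
  {"x": 40, "y": -4.3, "z": 106, "wx": 0, "wy": 0, "wz": 0, "fingers": 1},
])

```text
time: 21.12
tool_pos: [0.51, -0.1538, 0.1972]
tcp_rot: [1.287, 1.158, -1.288]
wrist_force: [-0.7, -0.4, -1.2]
width: 0.291
```

```bash
python3 f.py; python3 look.py 18; python3 -c "
from h import *
b=ld('side');cv2.imwrite('pics/b18.png',cv2.resize(b['frame'][255:355,225:345,::-1],None,fx=5,fy=5,interpolation=cv2.INTER_CUBIC))"
```

```text
21.325 [ 0.5094 -0.1537  0.1966] F [-0.16  0.21 -2.26] T [0.006 0.015 0.013] [ 0.2 -0.2 -1.2  0.5]
21.475 [ 0.50995692 -0.15385866  0.19744773] [ 0.64148794  0.48262461 -1.40619968] [-0.01380336  0.00654094 -0.02236508] -6.134961547618889
tray xy [-0.03416866  0.00400383]
```

View pics/w18.png

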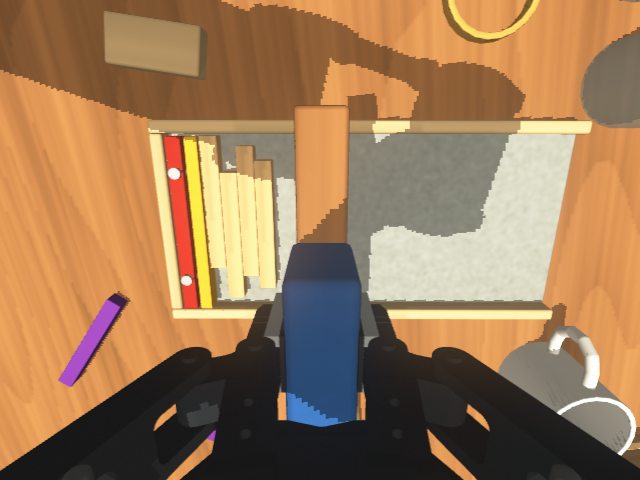

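View pics/b18.png

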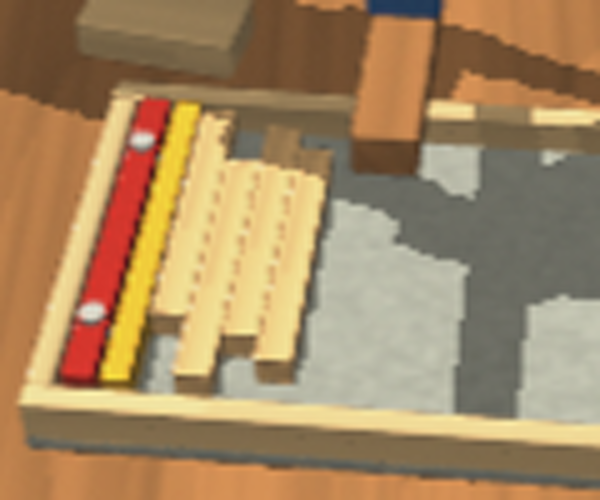

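The pack lies side by side against the yellow facing. I'll measure its parallelism before hanging the rake up.

```bash
python3 -c "
from h import *
b=ld('wrist');cv2.imwrite('pics/w18c.png',cv2.resize(b['frame'][120:325,140:300,::-1],None,fx=3.6,fy=2.9,interpolation=cv2.INTER_CUBIC))"
```

```text
(no output)
```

View pics/w18c.png

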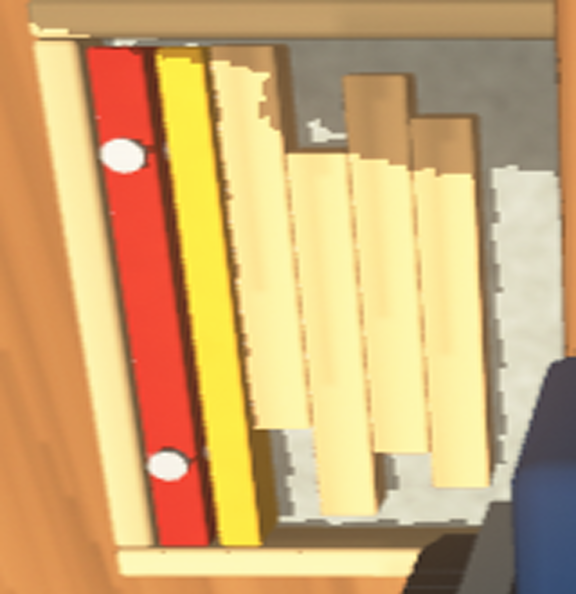

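```bash
python3 - <<'E'
from h import *
a=ld("wrist")
P=lambda pts,z:np.array([px(a,140+(u+.5)/3.6-.5,120+(v+.5)/2.9-.5,z) for u,v in pts])
yw=np.radians(-6.15);Rm=np.array([[np.cos(yw),np.sin(yw)],[-np.sin(yw),np.cos(yw)]])
for n,pts,z in(("yel",[(205,50),(263,545)],.028),("red",[(148,50),(210,545)],.028),("s1 L",[(212,60),(255,428)],.024),("s1/2 bound",[(280,60),(312,428)],.024),("s2/3",[(347,155),(378,510)],.024),("s3/4",[(412,118),(432,450)],.024),("s4 R",[(473,118),(490,487)],.024)):
    q=P(pts,z);t=[(Rm@(p[:2]-[.5435,-.1615])) for p in q];d=t[0]-t[1];print(n,np.round(t,4).tolist(),"tilt rad",round(-d[0]/d[1],4))
E
```

```text
yel [[-0.1315, 0.0734], [-0.1319, -0.0713]] tilt rad -0.0024
red [[-0.1436, 0.0734], [-0.1449, -0.0713]] tilt rad -0.0085
s1 L [[-0.1316, 0.0707], [-0.1317, -0.0348]] tilt rad -0.0013
s1/2 bound [[-0.1169, 0.0707], [-0.1181, -0.0347]] tilt rad -0.011
s2/3 [[-0.1042, 0.0456], [-0.1039, -0.0615]] tilt rad 0.0026
s3/4 [[-0.0892, 0.0556], [-0.0896, -0.0417]] tilt rad -0.0042
s4 R [[-0.0758, 0.0556], [-0.0761, -0.0538]] tilt rad -0.0021
```

Measured: yellow face at tray x = -131.7 mm (before: -132). The pack is 55.6 mm deep and every stick is within 0.011 rad of parallel, so it is good. Now to the cradle.

Call:
play_rows([
  {"x": 2, "y": 45, "z": 3, "wx": 0, "wy": 0, "wz": 1, "fingers": 1},
  {"x": 4, "y": 95, "z": 3, "wx": 0, "wy": 0, "wz": 2, "fingers": 1},
  {"x": 7, "y": 145, "z": 3, "wx": 0, "wy": 0, "wz": 3, "fingers": 1},
  {"x": 10, "y": 195, "z": 3, "wx": 0, "wy": 0, "wz": 4, "fingers": 1},
  {"x": 13, "y": 245, "z": 3, "wx": 0, "wy": 0, "wz": 5, "fingers": 1},
  {"x": 16, "y": 290, "z": 3, "wx": 0, "wy": 0, "wz": 5.75, "fingers": 1},
  {"x": 17, "y": 316, "z": 3, "wx": 0, "wy": 0, "wz": 5.75, "fingers": 1},
  {"x": 17, "y": 316, "z": 3, "wx": 0, "wy": 0, "wz": 5.75, "fingers": 1},
  {"x": 17, "y": 316, "z": 3, "wx": 0, "wy": 0, "wz": 5.75, "fingers": 1},
  {"x": 17, "y": 316, "z": 3, "wx": 0, "wy": 0, "wz": 5.75, "fingers": 1},
])

```text
time: 22.72
tool_pos: [0.5273, 0.161, 0.2012]
tcp_rot: [1.215, 1.205, -1.215]
wrist_force: [0.4, 0.0, -2.0]
width: 0.288
```

```bash
python3 f.py; python3 -c "
from h import *
cap('wrist','pics/w19.png')
b=cap('side');cv2.imwrite('pics/b19.png',cv2.resize(b['frame'][80:260,250:390,::-1],None,fx=3.2,fy=3.2,interpolation=cv2.INTER_CUBIC))
s=monitor.read_state();M=R.from_rotvec(s['tcp_rot']).as_matrix();print(s['tool_pos'],M.round(4))"
```

```text
22.925 [0.5275 0.1613 0.2014] F [ 0.08 -0.15 -2.13] T [-0.031  0.022 -0.005] [ 0.2  0.6 -0.9  0.4]
[0.52742408 0.16152511 0.20132682] [[ 1.0e-04  1.0e+00 -7.4e-03]
 [-0.0e+00 -7.4e-03 -1.0e+00]
 [-1.0e+00  1.0e-04  0.0e+00]]
```

View pics/w19.png

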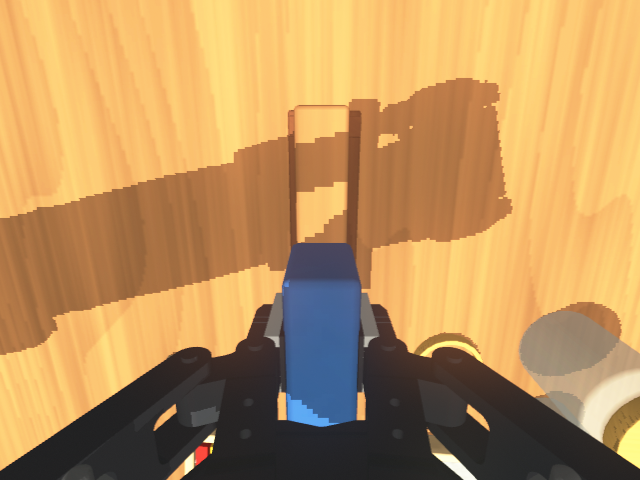

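View pics/b19.png

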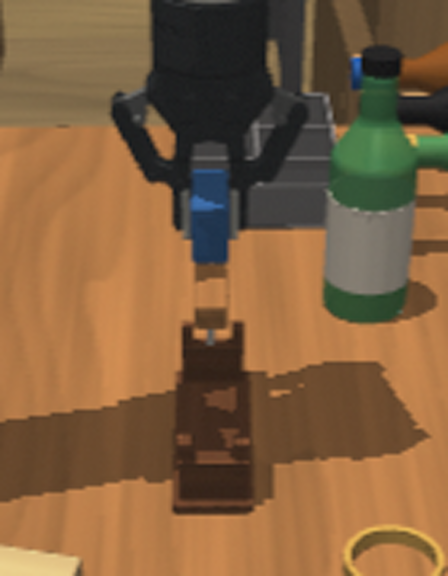

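Call:
play_rows([
  {"x": 1, "y": 1, "z": -30, "wx": 0, "wy": 0, "wz": 0, "fingers": 1},
  {"x": 1, "y": 1, "z": -60, "wx": 0, "wy": 0, "wz": 0, "fingers": 1},
  {"x": 1, "y": 1, "z": -80, "wx": 0, "wy": 0, "wz": 0, "fingers": 1},
  {"x": 1, "y": 1, "z": -90, "wx": 0, "wy": 0, "wz": 0, "fingers": 1},
  {"x": 1, "y": 1, "z": -90, "wx": 0, "wy": 0, "wz": 0, "fingers": 1},
  {"x": 1, "y": 1, "z": -90, "wx": 0, "wy": 0, "wz": 0, "fingers": 1},
])

```text
time: 23.78
tool_pos: [0.5292, 0.1632, 0.1124]
tcp_rot: [1.215, 1.205, -1.213]
wrist_force: [-0.4, -0.2, -2.4]
width: 0.291
```

```bash
python3 f.py; python3 -c "
from h import *
cap('wrist','pics/w20.png')
a=cap('scene');cv2.imwrite('pics/a20.png',cv2.resize(a['frame'][170:280,320:440,::-1],None,fx=5,fy=5,interpolation=cv2.INTER_CUBIC))
b=cap('side');cv2.imwrite('pics/b20.png',cv2.resize(b['frame'][130:260,270:370,::-1],None,fx=4.2,fy=4.2,interpolation=cv2.INTER_CUBIC))"
```

```text
23.975 [0.529  0.1632 0.1122] F [ 0.23 -0.38 -2.16] T [-0.011 -0.008 -0.008] [-0.4  0.5  0.2  0.6]
```

View pics/a20.png

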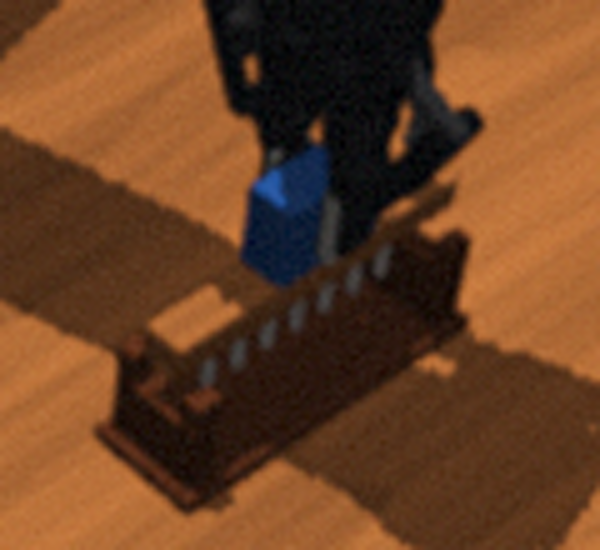

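View pics/b20.png

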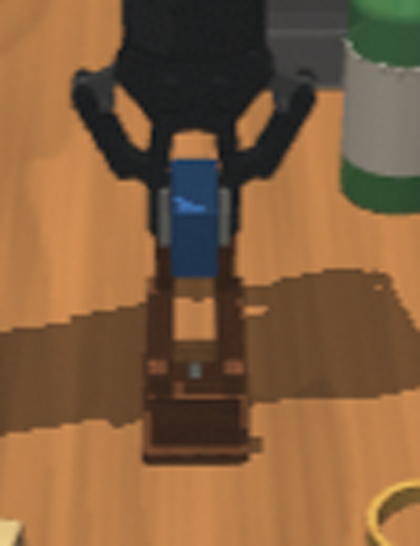

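View pics/w20.png

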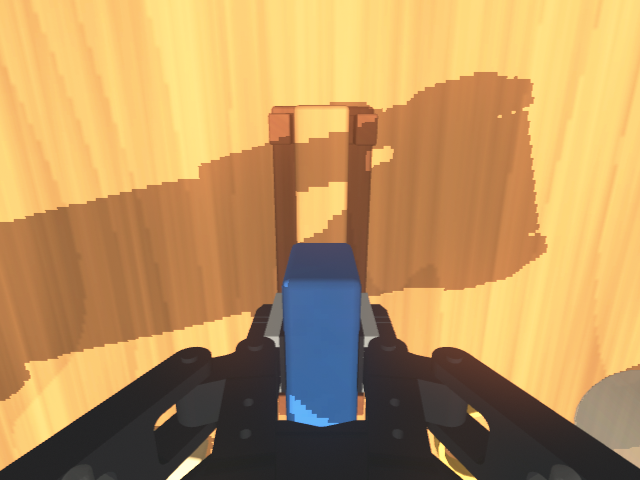

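The bar sits between the prongs with clearance on both sides (prongs at 291 and 355, bar at 295 to 349). Lowering the rest of the way.

Call:
play_rows([
  {"x": 0, "y": -0.5, "z": -8, "wx": 0, "wy": 0, "wz": 0, "fingers": 1},
  {"x": 0, "y": -0.5, "z": -14, "wx": 0, "wy": 0, "wz": 0, "fingers": 1},
  {"x": 0, "y": -0.5, "z": -18, "wx": 0, "wy": 0, "wz": 0, "fingers": 1},
  {"x": 0, "y": -0.5, "z": -21, "wx": 0, "wy": 0, "wz": 0, "fingers": 1},
  {"x": 0, "y": -0.5, "z": -21, "wx": 0, "wy": 0, "wz": 0, "fingers": 1},
  {"x": 0, "y": -0.5, "z": -21, "wx": 0, "wy": 0, "wz": 0, "fingers": 1},
])

```text
time: 24.88
tool_pos: [0.5285, 0.1625, 0.0903]
tcp_rot: [1.214, 1.206, -1.214]
wrist_force: [-0.4, 0.1, -2.3]
width: 0.291
```

```bash
python3 f.py
```

```text
25.075 [0.5284 0.1625 0.0904] F [ 0.28 -0.16 -2.11] T [ 0.002 -0.004  0.012] [-0.3 -0.   0.5  0.9]
```

Not seated yet; the full weight is still on the wrist. Down another 1 mm.

Call:
play_rows([
  {"x": 0, "y": 0, "z": -0.5, "wx": 0, "wy": 0, "wz": 0, "fingers": 1},
  {"x": 0, "y": 0, "z": -1, "wx": 0, "wy": 0, "wz": 0, "fingers": 1},
  {"x": 0, "y": 0, "z": -1, "wx": 0, "wy": 0, "wz": 0, "fingers": 1},
])

```text
time: 25.45
tool_pos: [0.5285, 0.1625, 0.0897]
tcp_rot: [1.214, 1.206, -1.214]
wrist_force: [-2.1, -0.9, 1.7]
width: 0.292
```

```bash
python3 f.py
```

```text
25.65 [0.5285 0.1625 0.0897] F [-1.87 -0.4   2.99] T [-0.071  0.388 -0.001] [-2.2 -1.4 -1.7 -2.2]
```

Seated: about 5 N of the load is now on the cradle. Releasing and withdrawing.

Call:
play_rows([
  {"x": 0, "y": 0, "z": 0, "wx": 0, "wy": 0, "wz": 0, "fingers": 0.3},
  {"x": 0, "y": 0, "z": 0, "wx": 0, "wy": 0, "wz": 0, "fingers": 0},
  {"x": 0, "y": 0, "z": 0, "wx": 0, "wy": 0, "wz": 0, "fingers": -0.5},
  {"x": 0, "y": 0, "z": 0, "wx": 0, "wy": 0, "wz": 0, "fingers": -1},
  {"x": 0, "y": 0, "z": 0, "wx": 0, "wy": 0, "wz": 0, "fingers": -1},
  {"x": 0, "y": 0, "z": 0, "wx": 0, "wy": 0, "wz": 0, "fingers": -1},
  {"x": 0, "y": 0, "z": 0, "wx": 0, "wy": 0, "wz": 0, "fingers": -1},
])

```text
time: 26.52
tool_pos: [0.5284, 0.1625, 0.0893]
tcp_rot: [1.214, 1.206, -1.214]
wrist_force: [0.1, 0.2, 0.5]
width: 0.996
```

Call:
play_rows([
  {"x": 0, "y": 0, "z": 15, "wx": 0, "wy": 0, "wz": 0, "fingers": -1},
  {"x": 0, "y": 0, "z": 50, "wx": 0, "wy": 0, "wz": 0, "fingers": -1},
  {"x": 0, "y": 0, "z": 100, "wx": 0, "wy": 0, "wz": 0, "fingers": -1},
  {"x": 0, "y": 0, "z": 150, "wx": 0, "wy": 0, "wz": 0, "fingers": -1},
  {"x": 0, "y": 0, "z": 160, "wx": 0, "wy": 0, "wz": 0, "fingers": -1},
  {"x": 0, "y": 0, "z": 160, "wx": 0, "wy": 0, "wz": 0, "fingers": -1},
  {"x": 0, "y": 0, "z": 160, "wx": 0, "wy": 0, "wz": 0, "fingers": -1},
])

```text
time: 27.4
tool_pos: [0.5272, 0.1622, 0.2476]
tcp_rot: [1.212, 1.208, -1.217]
wrist_force: [-0.3, 0.3, 0.8]
width: 1.001
```

```bash
python3 f.py; python3 look.py 21;python3 -c "
from h import *
a=ld('wrist');cv2.imwrite('pics/w21c.png',cv2.resize(a['frame'][90:330,260:380,::-1],None,fx=2.4,fy=2.4,interpolation=cv2.INTER_CUBIC))
b=ld('side');cv2.imwrite('pics/s21.png',b['frame'][:,:,::-1])"
```

```text
27.6 [0.5275 0.1623 0.2476] F [ 0.08 -0.14 -0.36] T [-0.027 -0.003  0.016] [-0.5  1.   0.4 -0.6]
27.75 [0.52804076 0.16241983 0.24844769] [-0.38914229 -0.33957805 -0.28592342] [ 0.01134756 -0.0043558   0.006381  ] -0.38324134805448046
tray xy [-0.05007237  0.32039944]
```

View pics/w21c.png

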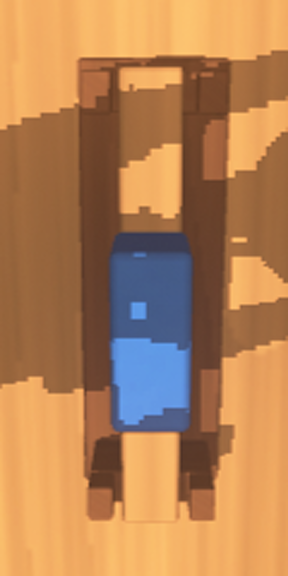

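View pics/s21.png

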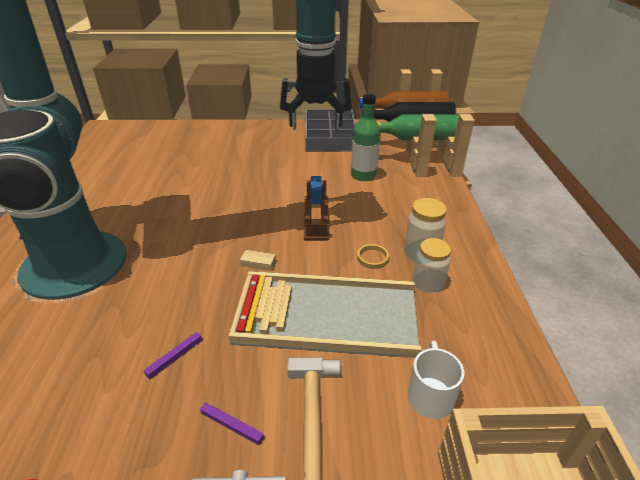

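The rake is upright and centred in the cradle, the gripper is clear, the pack sits on the stop and the bystanders look unmoved. Handing in.

```bash
python3 -c "
from workcell import finish_job
print(finish_job())"
```

```text
the job is handed in; nothing more can be done
None
```

I combed the four sticks down to the stop with the rake, squeezed them against the yellow facing, hung the rake back in its cradle and let go. I handed the job in at about 28 s, and it reported no verdict.

- **Squeeze:** I felt the contact and pressed up in steps of 0.5 mm or less. The wrist read about 6.2 to 6.4 N for more than 1.5 s, at the low end of the 6 to 8 N asked for. During the build-up it also sat at about 5 N for around a second.
- **Pack:** afterwards, in the wrist image, it was 55.6 mm deep (56 mm if gapless). All measured stick edges were within about 0.011 rad of parallel to the stop.
- **Stop:** the yellow facing measured -131.7 mm along the tray, against about -132 mm before. Its red bar read about 1 mm further +x at one end and the same at the other, within the 2 mm calibration.
- **Rake:** it seated with about 5 N of its load on the cradle. The last images, checked by eye, show it upright and centred between the prongs, with the gripper open and clear above.
- **Bystanders:** in the side view they look where they were. I did not measure each one.

One call was refused early on because its rows lacked the "fingers" key; the arm did not move. No check failed.

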